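Load and lock the riveting jig

TASK

Make the riveting jig ready: clear the punch off its deck, slide each of the short steel plates (two or three) along the deck and in under the bridge until it drops flat into a pocket of its own, and only when all of them are down swing the jig's lever right over to the far side. All three rivet punches must end up lying in the notches of the wooden cradle, one to a pair of notches, either way round and roughly centred. Leave the long strap, the hammer and the other things on the bench where they are.

Things in the scene. Friction and masses are not known exactly. Their poses are not given: they have to be found in the camera images.
- jig: riveting jig, fixed (place and turn vary): metal block 170 x 245 mm (x, y), deck 30 mm above the table. Origin: middle of its underside; x to its far end, away from the robot. Bare deck from x = -85 to -4 mm, then three pockets, x = -4 to 70. A fixed bridge bar over the pockets (x = 44 to 68, y = -68 to 121) is 12 mm clear of the deck, its top at 20 mm; its posts leave 44 mm at each pocket
- pocket0 (a point): centre of the floor of pocket 0 of the jig (jig x = 33, y = 86 mm): 74 mm long (jig x), 42 mm wide (jig y), 5 mm deep, floor 25 mm above the table; axes as the jig's. The bridge bars the way straight down: a plate is slid along the deck to +x, under the bridge, until it drops; its top then stands 3 mm above the deck
- pocket1 (a point): centre of the floor of pocket 1 of the jig (jig x = 33, y = 26 mm): 74 mm long (jig x), 42 mm wide (jig y), 5 mm deep, floor 25 mm above the table; axes as the jig's. The bridge bars the way straight down: a plate is slid along the deck to +x, under the bridge, until it drops; its top then stands 3 mm above the deck
- pocket2 (a point): centre of the floor of pocket 2 of the jig (jig x = 33, y = -34 mm): 74 mm long (jig x), 42 mm wide (jig y), 5 mm deep, floor 25 mm above the table; axes as the jig's. The bridge bars the way straight down: a plate is slid along the deck to +x, under the bridge, until it drops; its top then stands 3 mm above the deck
- lock (a joint): locking lever at the jig's right end (jig y = -97 mm), on a block 70 x 50 x 25 mm centred on jig x = 30 mm. Radians: 0 = leaning to the near end (open), 1.0 = swung over to the far end (locked). Starts near 0, turns easily (about 1 N at the knob), stays where it is left; hinge axis along jig y, 52 mm above the table at jig x = 30 mm
- lock_tip (a point): centre of the lever's ball knob (26 mm across), 80 mm from the hinge axis; it swings from jig x = -8 mm to jig x = 68 mm, 122 mm above the table at both ends and 132 mm midway
- cradle: wooden punch cradle, fixed (place and turn vary): base 90 x 141 mm (x, y), 6 mm thick, with two upright end plates 10 mm thick at x = -32 and +32 mm, 36 mm high, each with three notches 21 mm wide, 14 mm deep, at y = 48, 0, -48 mm. A punch lies along x across both end plates, its shank's underside on the notch floor. Origin: middle of the underside
- notch0 (a point): notch 0 of the cradle: point midway between the two end plates, at the height of the notch floor (22 mm above the table); axes as the cradle's
- notch1 (a point): notch 1 of the cradle: point midway between the two end plates, at the height of the notch floor (22 mm above the table); axes as the cradle's
- notch2 (a point): notch 2 of the cradle: point midway between the two end plates, at the height of the notch floor (22 mm above the table); axes as the cradle's
- plate0: loose flat steel plate, 70 x 38 x 8 mm (x, y, z), four rivet holes, the same either way up and either end first; 0.17 kg. Origin at its centre, x along its length. May be absent (None from the start)
- plate1: loose flat steel plate, 70 x 38 x 8 mm (x, y, z), four rivet holes, the same either way up and either end first; 0.17 kg. Origin at its centre, x along its length. May be absent (None from the start)
- plate2: loose flat steel plate, 70 x 38 x 8 mm (x, y, z), four rivet holes, the same either way up and either end first; 0.17 kg. Origin at its centre, x along its length. May be absent (None from the start)
- punch0: loose rivet punch: a square 16 x 16 mm shank 90 mm long along x, with a thin round tip (10 mm across, 25 mm long) at +x and a short round head (15 mm across, 15 mm long) at -x; 0.21 kg. Origin at the middle of the square shank, x along it. At the start it lies across the jig's deck
- punch1: loose rivet punch: a square 16 x 16 mm shank 90 mm long along x, with a thin round tip (10 mm across, 25 mm long) at +x and a short round head (15 mm across, 15 mm long) at -x; 0.21 kg. Origin at the middle of the square shank, x along it. At the start it lies on the table near the cradle
- punch2: loose rivet punch: a square 16 x 16 mm shank 90 mm long along x, with a thin round tip (10 mm across, 25 mm long) at +x and a short round head (15 mm across, 15 mm long) at -x; 0.21 kg. Origin at the middle of the square shank, x along it. At the start it lies on the table beyond the jig
- strap: bystander: a longer flat steel strap, 130 x 38 x 8 mm, on the table; not one of the plates. Origin at its centre
- tin: bystander: small open steel tin, 60 mm across, 45 mm high. Origin under its centre
- hammer: bystander: hammer, 260 mm long, lying. Origin under its middle
- block: bystander: steel block 60 x 90 x 30 mm. Origin under its centre
- file: bystander: flat file with a wooden handle, 250 mm long, lying. Origin under its blade, 50 mm ahead of the handle

How it is judged:
By the outcome, as a careful person would: the job done as asked, in the order asked, and still so for the second after the job is handed in, with the robot touching nothing.
Of plate0, plate1, plate2 only 2 to 3 are there at a start; the rules pass over those that are not, and their reading is None.
At some moment in a run one of plate0, plate1, plate2, punch1 may be knocked a few centimetres aside while the robot is not near it.
Once in a run the grip may slacken for a moment while it holds something.
It also fails if it takes over 210 s, if anything falls off the work surface, if the arm or the gripper's body presses on something with over 40 N, if the wrist force passes 120 N, or if a joint passes its speed limit or range.

ROBOT

A 6-joint arm with a two-finger parallel gripper is mounted at the origin on the work surface. World frame = base frame: x ahead of the robot, y to its left, z up, the work surface at z = 0. Lengths are in m, angles in degrees, forces in N, time in s.
With the tool pointing down it reaches from about 0.3 to 0.75 m from the base axis. Payload 8.5 kg.
Tool frame: the origin (TCP) lies between the finger pads; the fingertips stand ahead of it and the grasp point (between the pads) lies 8 mm behind it (env.tcp_to_tips is the z of the fingertips in the tool frame, in m); z points along the fingers, x is the direction in which the jaws open and shut, and the axes are right-handed (so a half turn about z gives the same grasp; the last joint's range is limited). The gripper opens to 85 mm and grips with 20 to 120 N. Pads are 22 mm wide; open, the fingers measure 114 mm over their backs; the gripper's body (76 mm by 85 mm) begins 54 mm behind the grasp point. The pads swing forward as they close: fully open they stand 13 mm farther back than shut.
Start: joints at [58.883, 21.807, 74.336, -0, 83.858, -12.336], TCP at [0.177, 0.521, 0.242] pointing down, gripper open.
Joint ranges: [-178.18, 178.18], [-50.72, 133.34], [12.68, 142.11], [-81.47, 261.47], [9.98, 163.14], [-165.26, 165.26]. Speed limits (degrees/s): [136.94, 136.94, 180, 180, 180, 180].

INTERFACE

Orientations are given as a 3x3 rotation matrix whose columns are the frame's x, y, z axes.
In Python, from rig import observe, viewer, env gives the robot as it stands.
- The arm moves only by the tool jog_arm, never from a script. Its arguments are lists of equal length, an entry for each row: "dr": the turn, a rotation vector about the tool's x, y, z in rad, a list of three; "slide": the shift along the tool's x, y, z in m, a list of three; "gripper": the opening, from -1 (shut) to 1 (fully open), so that 0 is half open. In form: {"dr": [[rx, ry, rz], ...], "slide": [[dx, dy, dz], ...], "gripper": [gripper, ...]}. A call has exactly 10 rows; each row shifts and turns the commanded pose from where the row before left it, along the tool's axes as they then stand; what a row does not reach is not made up. A row lasts 1/10 s, in which the tool goes at most 50 mm and 8.59 degrees, less where a joint would pass 70% of its speed; a pose out of reach is approached as far as the arm can. A call is refused whole if a number of a shift passes 0.05 or a number of a turn 0.15, either way. A call with a gripper value outside its range is refused whole. The fingers move at their own pace and stop on an object; "force" is the grip in N (left out, the last holds). Time passes only in rows, so rows that do not move let the fingers close, or fill a call up. It gives the time, the measured TCP pose, the force and the opening at its end, in the units of the state.
- observe(): the state, without advancing time (a new reading comes with each control period).
- viewer.get_image(name): name is "scene" or "top"; returns a dict with "pixels" (400x640x3 uint8, blue, green, red), "camera_matrix" (3x3 intrinsics, pixels), "R" (3x3) and "t" (3): a world point X has camera coordinates R X + t. Camera axes: x right, y down, z forward; pixel columns grow to the right and rows downward; lengths in m; the calibration is good to about 2 mm. A picture is of the moment at which its call begins. There is no depth.
- env.close_job(): hands the job in, once; it reports no verdict.
The state is a dict: "time_s": time; "q": joint angles; "qvel": joint speeds; "joint_efforts": joint torques, N m; "position": TCP position; "tool_rot": TCP orientation; "ft_force": force on the tool from outside, world axes, zero at the start; "wrist_torque": the same for the moment, N m; "grip_width": finger opening in m.
Only numpy, scipy, OpenCV 4.12 (cv2) and the standard library are available. Lean on these libraries where they do the work, as an engineer would, in place of code of your own. Each camera call takes 0.05 s, during which the arm holds its last target.

## Working session

There is one attempt and no reset: what is moved stays moved. The work goes in short steps, Python scripts to look and compute and a tool call to move; the robot and the scene stay as the last step left them, time stands still between calls to the robot, and variables do not carry over. Pictures are saved under pics/ and viewed, and the job is handed in when it is done.

Besides the shell and the picture viewer there is one more tool, called by a JSON object that holds its "fn" and its "kwargs", one argument or row to a line. jog_arm: Moves the arm, as the interface text tells. Its arguments: {"type":"object","properties":{"dr":{"type":"array","items":{"type":"array","items":{"type":"number"}}},"slide":{"type":"array","items":{"type":"array","items":{"type":"number"}}},"gripper":{"type":"array","items":{"type":"number"}},"force":{"type":"number"}},"required":["dr","slide","gripper"]}

```bash
ls; mkdir -p pics; cat > h.py <<'E'
import numpy as np, cv2
from rig import observe, viewer, env
def shot(name, fn=None):
    d=viewer.get_image(name); 
    if fn: cv2.imwrite('pics/'+fn+'.png', d['pixels'])
    return d
def ray(d,uv,z):
    K=np.array(d['camera_matrix']);R=np.array(d['R']);t=np.array(d['t'])
    c=-R.T@t; v=R.T@np.linalg.inv(K)@np.array([uv[0],uv[1],1.])
    return c+v*(z-c[2])/v[2]
def proj(d,X):
    K=np.array(d['camera_matrix']);R=np.array(d['R']);t=np.array(d['t'])
    p=K@(R@np.array(X)+t); return p[:2]/p[2]
E
python3 - <<'E'
from h import *
for n in ('scene','top'):
    d=shot(n,n+'0'); R=np.array(d['R']);print(n,-R.T@np.array(d['t']),R[2],d['camera_matrix'][0][0])
s=observe();print(s)
print(env.tcp_to_tips)
E
```

```text
pics
scene [0.84151943 0.33509865 0.92312196] [-0.33650044 -0.36629048 -0.86752449] 376.3951957846107
top [ 0.25040974 -0.04010536  1.53767572] [ 0.17496276  0.01314118 -0.98448735] 425.71704490180065
{'time_s': 0.1, 'q': array([ 5.88830225e+01,  2.18371614e+01,  7.43780766e+01,  5.85231782e-04,
        8.38581735e+01, -1.23343212e+01]), 'qvel': array([ 0.00353567,  0.04974561, -0.00949144,  0.09144992, -0.04481206,
        0.07280812]), 'joint_efforts': array([ 3.45587308e-03, -4.49225986e+01, -2.31655008e+01, -1.81735418e-04,
        3.70039503e-03,  8.99085222e-06]), 'position': array([0.17694811, 0.52050504, 0.24178696]), 'tool_rot': array([[ 3.21979748e-01,  9.46746319e-01, -6.70839120e-04],
       [ 9.46745732e-01, -3.21980322e-01, -1.09166664e-03],
       [-1.24952837e-03, -2.83619522e-04, -9.99999179e-01]]), 'ft_force': array([ 0.88591614, -0.23219229,  1.02747424]), 'wrist_torque': array([ 0.02481394,  0.01149033, -0.0306926 ]), 'grip_width': 0.08540634744526676}
0.011
```

View pics/scene0.png

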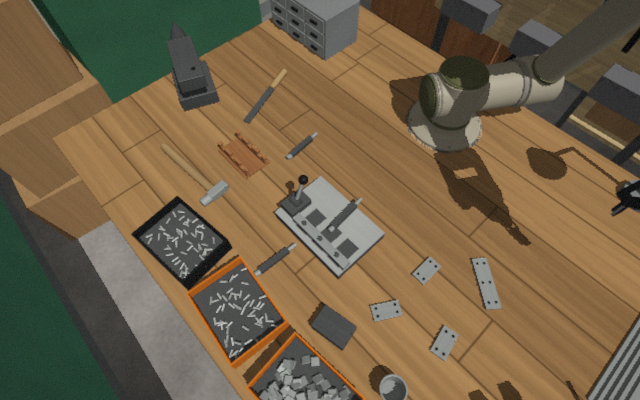

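View pics/top0.png

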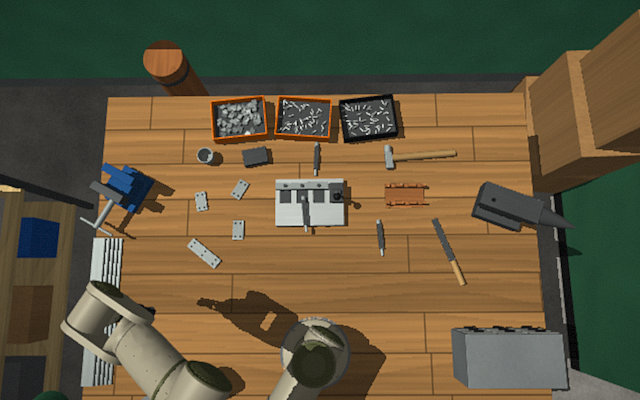

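The scene view shows the jig at about (330,225), with three plates at (426,270), (386,310) and (445,342). The punches are at (345,215) on the deck, (302,145), and (275,260). The cradle is at (243,155). I'll enlarge both views to measure.

```bash
python3 - <<'E'
from h import *
a=cv2.imread('pics/scene0.png');b=cv2.imread('pics/top0.png')
c=cv2.resize(a[110:290,210:410],None,fx=4,fy=4,interpolation=cv2.INTER_CUBIC)[:600];c=cv2.resize(a[120:280,200:410],None,fx=3.75,fy=3.75,interpolation=cv2.INTER_CUBIC);cv2.imwrite('pics/c1.png',c)
c=cv2.resize(b[140:290,180:440],None,fx=3,fy=3,interpolation=cv2.INTER_CUBIC);cv2.imwrite('pics/c2.png',c)
c=cv2.resize(a[240:380,350:520],None,fx=4,fy=4,interpolation=cv2.INTER_CUBIC);cv2.imwrite('pics/c3.png',c)
E
```

```text
(no output)
```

View pics/c1.png

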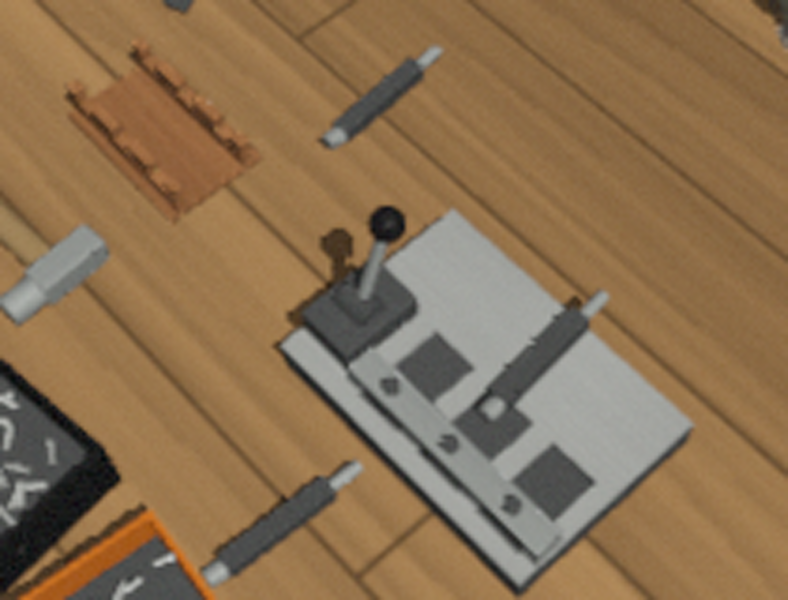

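View pics/c2.png

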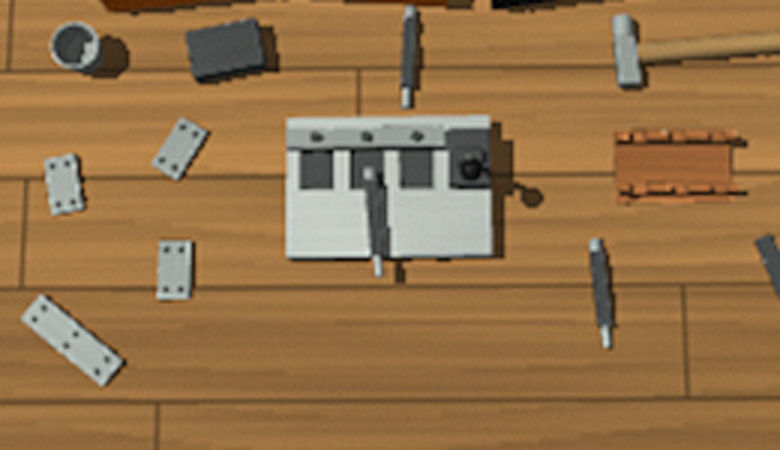

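View pics/c3.png

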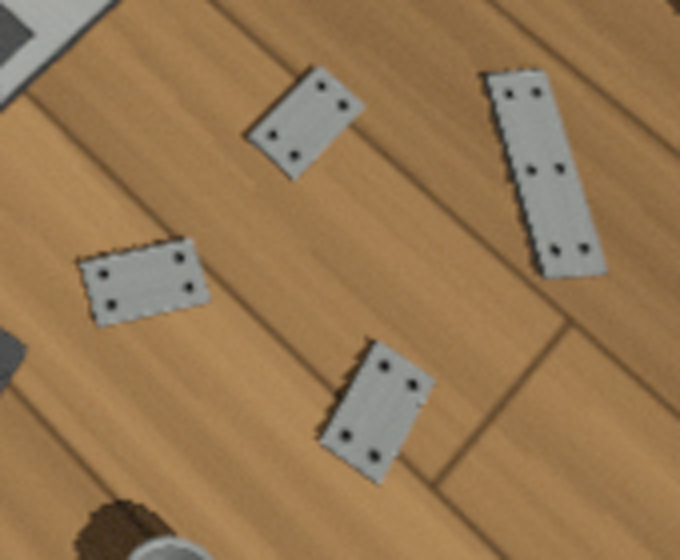

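```bash
cat >> h.py <<'E'
def blobs(img, m, roi, amin=20):
    x0,y0,x1,y1=roi; mm=np.zeros(m.shape,np.uint8); mm[y0:y1,x0:x1]=m[y0:y1,x0:x1]
    cs,_=cv2.findContours(mm,cv2.RETR_EXTERNAL,cv2.CHAIN_APPROX_NONE)
    return [c[:,0,:].astype(float) for c in cs if cv2.contourArea(c)>amin]
def rect(d,c,z):
    P=np.array([ray(d,p,z)[:2] for p in c]).astype(np.float32)
    (cx,cy),(w,h),a=cv2.minAreaRect(P*1000)
    if w<h: w,h=h,w; a+=90
    return round(cx,1),round(cy,1),round(w,1),round(h,1),round((a+90)%180-90,1)
def masks(img):
    h=cv2.cvtColor(img,cv2.COLOR_BGR2HSV); H,S,V=cv2.split(h)
    light=((S<45)&(V>105)).astype(np.uint8)*255
    dark=((S<70)&(V<105)&(V>25)).astype(np.uint8)*255
    return light,dark
E
python3 - <<'E'
from h import *
ds=shot('scene');dt=shot('top')
S=[(452,210),(692,430),(520,590),(280,345)]
T=[(491,256),(287,257),(288,118),(491,120)]
for s,t in zip(S,T):
    a=ray(ds,(200+s[0]/3.75,120+s[1]/3.75),.03)*1000;b=ray(dt,(180+t[0]/3,140+t[1]/3),.03)*1000
    print('jig',a.round(1),b.round(1))
for n,d in(('scene',ds),('top',dt)):
    l,k=masks(d['pixels'])
    roi=(350,240,520,380) if n=='scene' else (180,170,270,275)
    for c in blobs(0,l,roi): print(n,'light',c.mean(0).round(),rect(d,c,.008))
    roi=(210,110,400,290) if n=='scene' else (270,135,400,275)
    for c in blobs(0,k,roi,15): print(n,'dark',c.mean(0).round(),rect(d,c,.012))
    cv2.imwrite(f'pics/m_{n}.png',np.hstack([k[100:400,200:520],l[100:400,200:520]]) if n=='scene' else np.hstack([k[130:290,170:480],l[130:290,170:480]]))
E
```

```text
jig [ 441.8 -100.8   30. ] [ 440.5 -104.2   30. ]
jig [444.  146.2  30. ] [440.9 138.5  30. ]
jig [611.  147.2  30. ] [610.7 139.5  30. ]
jig [610.8 -99.8  30. ] [ 606.2 -106.6   30. ]
scene light [392. 377.] (676.7, 384.5, 44.0, 10.0, -42.8)
scene light [444. 343.] (534.7, 418.7, 69.7, 38.7, 10.5)
scene light [386. 310.] (578.2, 277.4, 70.1, 39.4, -30.6)
scene light [486. 283.] (345.4, 400.3, 131.2, 37.7, 51.7)
scene light [426. 270.] (428.5, 279.8, 69.1, 37.3, -1.9)
scene light [360. 248.] (511.1, 114.4, 101.3, 49.0, 0.5)
scene dark [235. 281.] (791.5, -33.9, 124.5, 67.3, -42.9)
scene dark [273. 260.] (697.3, -3.9, 97.9, 20.3, -2.8)
scene dark [347. 248.] (534.6, 101.6, 40.4, 39.7, -0.5)
scene dark [218. 244.] (768.3, -141.3, 83.3, 46.8, 55.5)
scene dark [328. 249.] (581.2, 56.7, 297.6, 139.5, -55.7)
scene dark [316. 218.] (535.5, -20.4, 40.2, 39.0, -0.5)
scene dark [339. 221.] (490.5, 34.9, 135.5, 40.4, 6.8)
scene dark [307. 225.] (552.8, 6.1, 259.1, 78.2, 85.7)
scene dark [303. 180.] (478.9, -135.3, 30.9, 23.1, 48.2)
scene dark [301. 146.] (401.4, -231.2, 90.1, 21.8, 5.3)
scene dark [251. 115.] (439.3, -434.1, 58.2, 22.6, 21.6)
top light [204. 253.] (347.5, 399.7, 130.8, 39.5, 51.6)
top light [238. 230.] (430.8, 278.4, 69.9, 38.3, -1.8)
top light [201. 201.] (536.4, 418.2, 69.6, 39.3, 10.4)
top light [239. 189.] (580.3, 277.0, 69.1, 37.8, -29.9)
top dark [380. 234.] (410.3, -234.1, 101.1, 17.7, 5.7)
top dark [310. 197.] (517.7, 10.5, 247.2, 148.6, -84.0)
top dark [316. 158.] (693.6, -6.0, 126.8, 14.9, -0.2)
top dark [355. 136.] (779.0, -152.2, 74.8, 7.8, 89.4)
```

```bash
cat >> h.py <<'E'
def edge(d,P0,P1,z,n=15,w=4.0,lo=.1,hi=.9,sgn=0):
    """subpixel edge near world segment P0-P1 (xy, m) at height z -> fitted world pts"""
    g=cv2.cvtColor(d['pixels'],cv2.COLOR_BGR2GRAY).astype(np.float32)
    P0=np.array([*P0,z]);P1=np.array([*P1,z]);out=[]
    a=proj(d,P0);b=proj(d,P1);t=(b-a)/np.linalg.norm(b-a);nn=np.array([-t[1],t[0]])
    s=np.arange(-w,w+.01,.25)
    for f in np.linspace(lo,hi,n):
        p=proj(d,P0+f*(P1-P0)); q=p+s[:,None]*nn
        pr=cv2.remap(g,q[:,0].astype(np.float32)[None],q[:,1].astype(np.float32)[None],cv2.INTER_LINEAR)[0]
        G=np.gradient(pr); G=np.abs(G) if sgn==0 else np.clip(G*sgn,0,None)
        i=G.argmax(); W=G[max(0,i-4):i+5]; ss=s[max(0,i-4):i+5]
        out.append(ray(d,p+nn*(W*ss).sum()/W.sum(),z)[:2])
    return np.array(out)
E
python3 - <<'E'
from h import *
ds=shot('scene');dt=shot('top')
c=np.array([.527,.0195])
def J(x,y): return c+np.array([x,y])/1000
for n,d in(('scene',ds),('top',dt)):
    for nm,A,B in (('near',(-85,-122),(-85,122)),('left',(-85,122),(85,122)),('far',(85,122),(85,-122)),('right',(-30,-122),(-85,-122))):
        if nm=='left': A,B=(-85,122.5),(85,122.5)
        P=edge(d,J(*A),J(*B),.03)*1000
        vx,vy,x,y=cv2.fitLine(P.astype(np.float32),cv2.DIST_HUBER,0,.1,.01).ravel()
        print(n,nm,np.median(P,0).round(1),'ang',round(np.degrees(np.arctan2(vy,vx)),2),'mid',x.round(1),y.round(1))
    # pocket sides
    for k,y in enumerate((86,26,-34)):
        if k==1: continue
        r=[]
        for e in (21,-21):
            P=edge(d,J(-2,y+e),J(40,y+e),.03)*1000; r.append(np.median(P[:,1]))
        P=edge(d,J(-4,y-20),J(-4,y+20),.03)*1000
        print(n,'pocket',k,np.round(r,1),'mid',np.mean(r).round(1),'frontx',np.median(P[:,0]).round(1))
E
```

```text
scene near [439.7  19.3] ang -89.6 mid 439.8 20.6
scene left [527.1 143.2] ang 0.4 mid 511.5 143.0
scene far [610.8  19.4] ang -89.73 mid 610.6 26.4
scene right [ 469.6 -102.4] ang -15.19 mid 468.0 -104.9
scene pocket 0 [126.8  86. ] mid 106.4 frontx 520.9
scene pocket 2 [  6.8 -33.5] mid -13.4 frontx 521.2
top near [441.4  19.5] ang -89.22 mid 442.0 21.2
top left [527.  142.8] ang -0.43 mid 515.5 142.6
top far [613.2  19.4] ang 85.69 mid 609.7 42.7
top right [ 469.5 -104.2] ang 0.02 mid 467.6 -104.1
top pocket 0 [126.7  85.9] mid 106.3 frontx 524.0
top pocket 2 [  6.7 -33.6] mid -13.5 frontx 523.5
```

```bash
python3 - <<'E'
from h import *
a=cv2.imread('pics/scene0.png');b=cv2.imread('pics/top0.png')
c=cv2.resize(a[125:185,210:280],None,fx=8,fy=8,interpolation=cv2.INTER_CUBIC)
e=cv2.resize(b[175:215,378:438],None,fx=8,fy=8,interpolation=cv2.INTER_CUBIC)
o=np.zeros((800,560,3),np.uint8);o[:480,:560]=c;o[480:800,:480]=e;cv2.imwrite('pics/cr.png',cv2.resize(o,None,fx=.75,fy=.75))
ds=shot('scene');dt=shot('top')
h=cv2.cvtColor(a,cv2.COLOR_BGR2HSV);print(h[155,243],h[140,200],h[165,260])
for d in(ds,dt):
    print(ray(d,(404.5,195.5),.006) if d is dt else ray(d,(243,155),.006))
E
```

```text
[ 13 154 144] [ 16 124 156] [ 14 145 151]
[ 0.55097437 -0.32753303  0.006     ]
[ 0.55188567 -0.32909731  0.006     ]
```

View pics/cr.png

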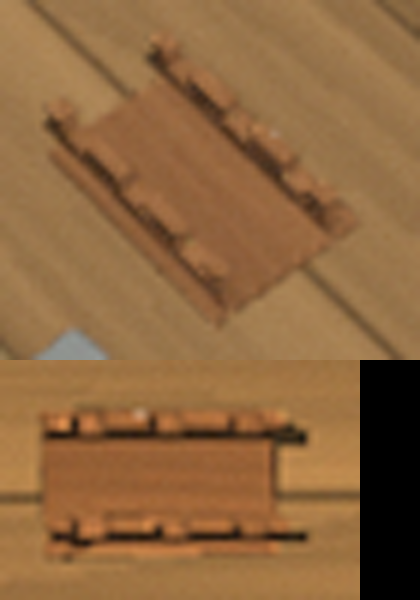

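```bash
python3 - <<'E'
from h import *
ds=shot('scene');dt=shot('top')
c=np.array([.551,-.328])
def J(x,y): return c+np.array([x,y])/1000
for n,d in(('scene',ds),('top',dt)):
    L=[('left+70.5',(-22,70.5),(22,70.5),.006),('right-70.5',(-22,-70.5),(22,-70.5),.006)]
    L+= [('far45',(45,-70),(45,70),.006)] if n=='scene' else [('near-45',(-45,-70),(-45,70),.006)]
    for nm,A,B,z in L:
        P=edge(d,J(*A),J(*B),z,w=3)*1000
        vx,vy,x,y=cv2.fitLine(P.astype(np.float32),cv2.DIST_HUBER,0,.1,.01).ravel()
        print(n,nm,np.median(P,0).round(1),P.std(0).round(1),'ang',round(np.degrees(np.arctan2(vy,vx)),2))
    # zoom with projected guess corners
h=[]
for d,roi in((ds,(205,120,285,185)),(dt,(375,172,440,218))):
    hs=cv2.cvtColor(d['pixels'],cv2.COLOR_BGR2LAB)[:,:,1].astype(int)
    x0,y0,x1,y1=roi; s=hs[y0:y1,x0:x1]; print(np.percentile(s,[5,25,50,75,95]))
    m=((hs>np.percentile(s,50)+4)*255).astype(np.uint8)
    m=cv2.morphologyEx(m,cv2.MORPH_OPEN,np.ones((2,2)));
    for b in blobs(0,m,roi,50): print(rect(d,b,.006),rect(d,b,.036))
E
```

```text
scene left+70.5 [ 551.9 -252. ] [10.9  1.7] ang 0.89
scene right-70.5 [ 551.1 -395.9] [10.9  3.8] ang -0.13
scene far45 [ 588.9 -329.6] [ 3.7 35. ] ang 89.38
top left+70.5 [ 550.9 -253.5] [10.9  1.9] ang -2.33
top right-70.5 [ 550.9 -397.7] [10.9  2.2] ang 0.83
top near-45 [ 515.4 -328.3] [ 0.4 34.6] ang -89.51
[136. 136. 137. 138. 143.]
(560.0, -331.3, 162.0, 72.1, 89.0) (569.2, -309.5, 156.7, 69.7, 89.0)
[138. 139. 140. 144. 148.]
(544.5, -334.2, 144.5, 55.8, 89.6) (538.7, -328.4, 141.7, 54.7, 89.6)
```

```bash
cat >> h.py <<'E'
def zoom(d,roi,f,fn,pts=()):
    x0,y0,x1,y1=roi
    c=cv2.resize(d['pixels'][y0:y1,x0:x1],None,fx=f,fy=f,interpolation=cv2.INTER_CUBIC)
    for P,col in pts:
        p=proj(d,P); q=((p+.5-np.array([x0,y0]))*f).round().astype(int)
        cv2.circle(c,tuple(int(v) for v in q),2,col,-1)
    cv2.imwrite('pics/'+fn+'.png',c); return c
E
python3 - <<'E'
from h import *
ds=shot('scene');dt=shot('top')
c=np.array([.551,-.326]);a=np.radians(.5)
def W(x,y,z): return (c[0]+(x*np.cos(a)-y*np.sin(a))/1000,c[1]+(x*np.sin(a)+y*np.cos(a))/1000,z/1000)
pts=[(W(x,y,6),(255,255,0)) for x in(-45,45) for y in(-70.5,70.5)]
pts+=[(W(x,y,36),(0,255,0)) for x in(-37,-27,27,37) for y in(-70.5,70.5)]
pts+=[(W(x,k+e,36),(0,0,255)) for x in(-32,32) for k in(48,0,-48) for e in(-10.5,10.5)]
zoom(ds,(205,122,285,187),9,'z1',pts);zoom(dt,(375,172,440,218),12,'z2',pts)
E
```

```text
(no output)
```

View pics/z1.png

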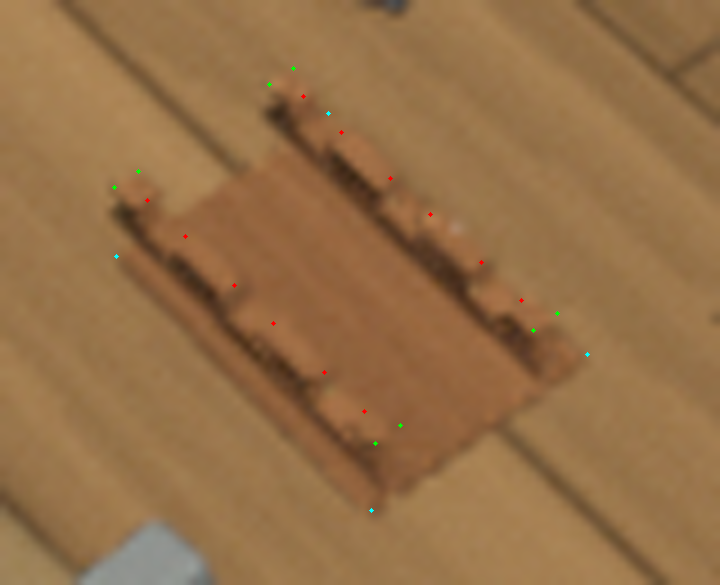

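View pics/z2.png

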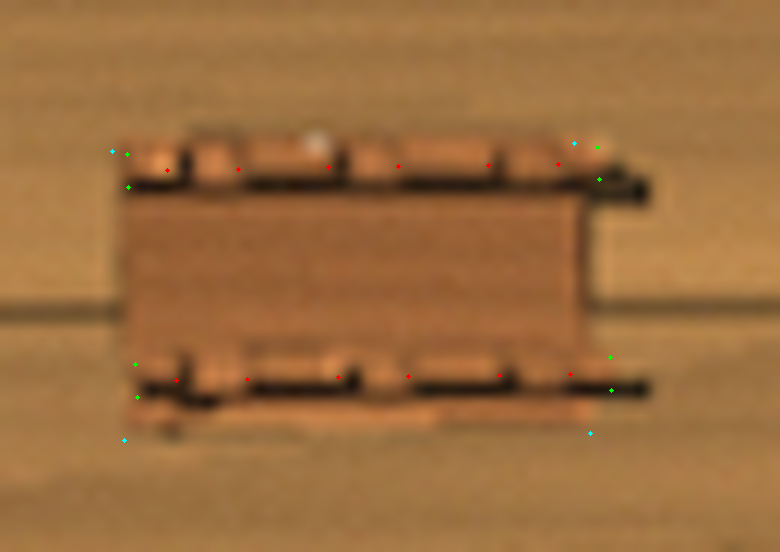

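```bash
python3 - <<'E'
from h import *
ds=shot('scene');dt=shot('top')
def s(p): return (200+(p[0]+.5)/3.75-.5,120+(p[1]+.5)/3.75-.5)
def t(p): return (180+(p[0]+.5)/3-.5,140+(p[1]+.5)/3-.5)
def sh(n,A,B,z):
    for nm,d,f,(a,b) in(('s',ds,s,A),('t',dt,t,B)):
        P=ray(d,f(a),z)*1000;Q=ray(d,f(b),z)*1000;v=Q-P
        print(n,nm,((P+Q)/2).round(1)[:2],'len',np.linalg.norm(v).round(1),'yaw of head->tip',np.degrees(np.arctan2(v[1],v[0])).round(1))
sh('p0',((492,392),(578,318)),((370,184),(377,260)),.044)
sh('p1',((348,127),(413,69)),((597,252),(604,325)),.013)
sh('p2',((226,562),(328,487)),((411,20),(408,92)),.013)
E
```

```text
p0 s [487.5  33.7] len 85.4 yaw of head->tip -179.5
p0 t [481.6  36. ] len 91.5 yaw of head->tip -174.7
p1 s [ 402.3 -230.1] len 78.1 yaw of head->tip -173.7
p1 t [ 404.1 -233.8] len 87.6 yaw of head->tip -176.2
p2 s [695.4  -3.4] len 85.5 yaw of head->tip 176.4
p2 t [693.7  -6.6] len 92.2 yaw of head->tip 177.5
```

```bash
cat >> h.py <<'E'
def plan(x,y,z,th=None):
    s=observe();p=np.array(s['position']);R=np.array(s['tool_rot'])
    cur=np.degrees(np.arctan2(R[1,1],R[0,1])); th=cur if th is None else th
    r=-np.radians(th-cur); Z=np.radians(th)
    d=np.array([x,y,z])-p
    sx=-np.sin(Z)*d[0]+np.cos(Z)*d[1]; sy=np.cos(Z)*d[0]+np.sin(Z)*d[1]
    print('t %.1f'%s['time_s'],'pos',p.round(4),'yaw %.2f'%cur,'tilt',R[:,2].round(3),'F',np.round(s['ft_force'],1),'w %.4f'%s['grip_width'])
    print('dr_z %.4f'%r,'slide',np.round([sx,sy,-d[2]],4),'norm %.3f'%np.linalg.norm(d))
E
python3 - <<'E'
from h import *
plan(.485,.0345,.20,3)
E
```

```text
t 0.7 pos [0.1771 0.5207 0.2423] yaw -18.78 tilt [-0. -0. -1.] F [-0.8 -0.4  0.1] w 0.0852
dr_z -0.3802 slide [-0.5016  0.2821  0.0423] norm 0.577
```

{"fn": "jog_arm", "kwargs": {
  "dr": [
    [0,0,-0.127],
    [0,0,-0.127],
    [0,0,-0.126],
    [0,0,0],
    [0,0,0],
    [0,0,0],
    [0,0,0],
    [0,0,0],
    [0,0,0],
    [0,0,0]
  ],
  "slide": [
    [0,0,0],
    [0,0,0],
    [0,0,0],
    [-0.042,0.0235,0],
    [-0.042,0.0235,0],
    [-0.042,0.0235,0],
    [-0.042,0.0235,0],
    [-0.042,0.0235,0],
    [-0.042,0.0235,0],
    [-0.042,0.0235,0]
  ],
  "gripper": [0.1,0.1,0.1,0.1,0.1,0.1,0.1,0.1,0.1,0.1],
  "force": 40
}}

```text
time_s: 1.7
position: [0.3573, 0.234, 0.2426]
tool_rot: [[-0.052, 0.999, 0.001], [0.999, 0.052, 0.0], [0.0, 0.001, -1.0]]
ft_force: [0.6, 1.3, 0.6]
grip_width: 0.0466
```

{"fn": "jog_arm", "kwargs": {
  "dr": [
    [0,0,0],
    [0,0,0],
    [0,0,0],
    [0,0,0],
    [0,0,0],
    [0,0,0],
    [0,0,0],
    [0,0,0],
    [0,0,0],
    [0,0,0]
  ],
  "slide": [
    [-0.042,0.0235,0],
    [-0.042,0.0235,0],
    [-0.042,0.0235,0],
    [-0.042,0.0235,0],
    [-0.04,0.0235,0],
    [0,0,0.02],
    [0,0,0.02],
    [0,0,0.02],
    [0,0,0.02],
    [0,0,0]
  ],
  "gripper": [0.1,0.1,0.1,0.1,0.1,0.1,0.1,0.1,0.1,0.1]
}}

```text
time_s: 2.7
position: [0.4838, 0.0342, 0.1605]
tool_rot: [[-0.052, 0.999, -0.004], [0.999, 0.052, 0.001], [0.001, -0.004, -1.0]]
ft_force: [0.4, -0.4, 0.0]
grip_width: 0.0469
```

```bash
python3 - <<'E'
from h import *
plan(.485,.0345,.06,3)
d=shot('scene');zoom(d,(270,140,420,260),5,'a1')
E
```

```text
t 2.7 pos [0.4838 0.0342 0.1605] yaw 2.98 tilt [-0.004  0.001 -1.   ] F [ 0.4 -0.4  0. ] w 0.0469
dr_z -0.0003 slide [0.0003 0.0012 0.1005] norm 0.100
```

View pics/a1.png

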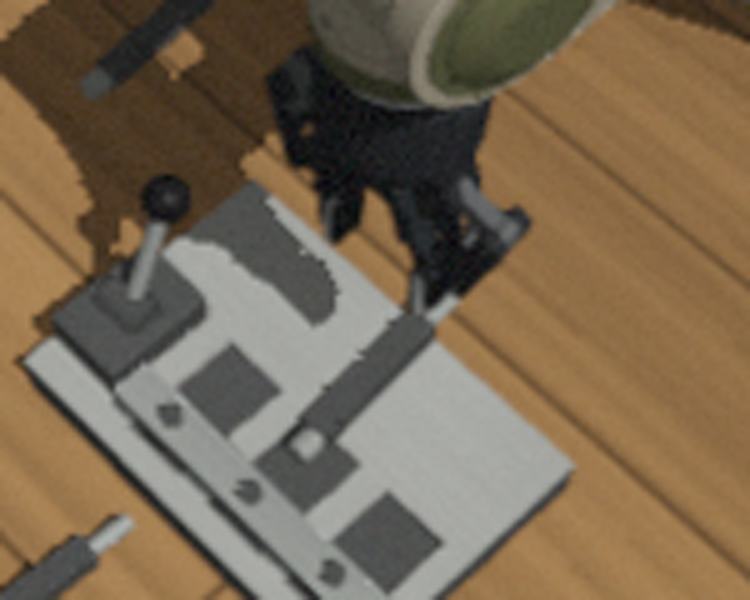

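The gripper stands over punch0, at about (370,370) in the crop. Next I lower and grip.

{"fn": "jog_arm", "kwargs": {
  "dr": [
    [0,0,0],
    [0,0,0],
    [0,0,0],
    [0,0,0],
    [0,0,0],
    [0,0,0],
    [0,0,0],
    [0,0,0],
    [0,0,0],
    [0,0,0]
  ],
  "slide": [
    [0,0,0.025],
    [0,0,0.025],
    [0,0,0.025],
    [0,0,0.025],
    [0,0,0.01],
    [0,0,0.004],
    [0,0,0.003],
    [0,0,0],
    [0,0,0],
    [0,0,0]
  ],
  "gripper": [0.1,0.1,0.1,0.1,0.1,0.1,0.1,0.1,-1,-1]
}}

```text
time_s: 3.75
position: [0.4852, 0.0341, 0.0459]
tool_rot: [[-0.052, 0.999, 0.001], [0.999, 0.052, -0.0], [-0.0, 0.001, -1.0]]
ft_force: [-0.5, 1.8, 1.2]
grip_width: 0.0187
```

{"fn": "jog_arm", "kwargs": {
  "dr": [
    [0,0,0],
    [0,0,0],
    [0,0,0],
    [0,0,0],
    [0,0,0],
    [0,0,0],
    [0,0,0],
    [0,0,0],
    [0,0,0],
    [0,0,0]
  ],
  "slide": [
    [0,0,0],
    [0,0,0],
    [0,0,0],
    [0,0,-0.01],
    [0,0,-0.03],
    [0,0,-0.04],
    [0,0,-0.04],
    [0,0,-0.03],
    [0,0,0],
    [0,0,0]
  ],
  "gripper": [-1,-1,-1,-1,-1,-1,-1,-1,-1,-1],
  "force": 60
}}

```text
time_s: 4.75
position: [0.4845, 0.0342, 0.1956]
tool_rot: [[-0.052, 0.999, 0.0], [0.999, 0.052, -0.0], [-0.0, 0.0, -1.0]]
ft_force: [0.0, 0.7, -2.9]
grip_width: 0.0143
```

```bash
python3 - <<'E'
from h import *
plan(.552,-.2777,.19,0.3)
d=shot('scene');zoom(d,(270,120,420,240),5,'a2')
E
```

```text
t 4.8 pos [0.4845 0.0342 0.1956] yaw 2.99 tilt [ 0. -0. -1.] F [ 0.   0.7 -2.9] w 0.0143
dr_z 0.0470 slide [-0.3122  0.0658  0.0056] norm 0.319
```

View pics/a2.png

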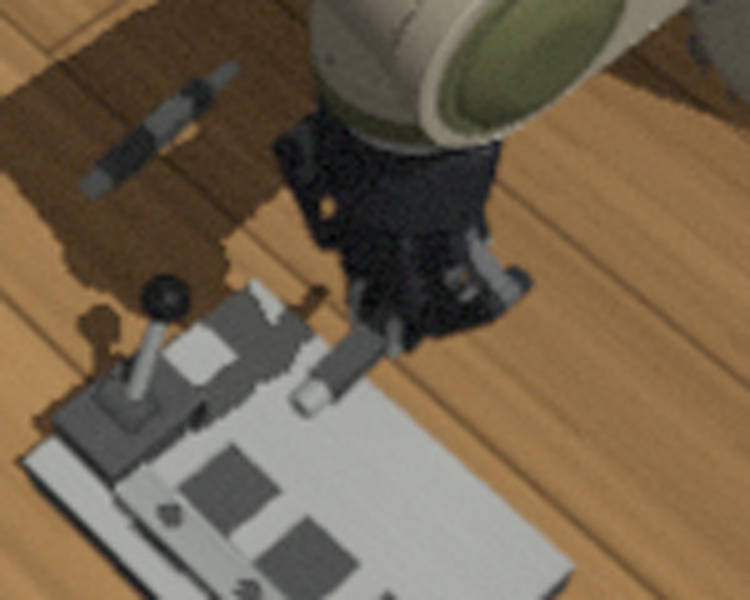

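```bash
python3 - <<'E'
from h import *
d=shot('scene')
for p,z in(((328,382),.188),((308,400),.188)): print(ray(d,(270+p[0]/5,120+p[1]/5),z))
E
```

```text
[0.52511426 0.04009787 0.188     ]
[0.538235   0.04073761 0.188     ]
```

{"fn": "jog_arm", "kwargs": {
  "dr": [
    [0,0,0.047],
    [0,0,0],
    [0,0,0],
    [0,0,0],
    [0,0,0],
    [0,0,0],
    [0,0,0],
    [0,0,0],
    [0,0,0],
    [0,0,0]
  ],
  "slide": [
    [0,0,0],
    [-0.039,0.008,0],
    [-0.039,0.008,0],
    [-0.039,0.008,0],
    [-0.039,0.008,0],
    [-0.039,0.008,0],
    [-0.039,0.008,0],
    [-0.039,0.008,0],
    [-0.039,0.008,0],
    [0,0,0]
  ],
  "gripper": [-1,-1,-1,-1,-1,-1,-1,-1,-1,-1]
}}

```text
time_s: 5.85
position: [0.5502, -0.2819, 0.1928]
tool_rot: [[-0.001, 1.0, -0.002], [1.0, 0.001, 0.001], [0.001, -0.002, -1.0]]
ft_force: [-0.2, -0.2, -2.0]
grip_width: 0.0142
```

```bash
python3 - <<'E'
from h import *
plan(.552,-.2777,.08,0.3)
d=shot('scene');zoom(d,(190,90,310,190),6,'a3')
d=shot('top');zoom(d,(360,165,440,235),9,'a3t')
E
```

```text
t 5.8 pos [ 0.5502 -0.2819  0.1928] yaw 0.06 tilt [-0.002  0.001 -1.   ] F [-0.2 -0.2 -2. ] w 0.0142
dr_z -0.0042 slide [0.0041 0.0018 0.1128] norm 0.113
```

View pics/a3.png

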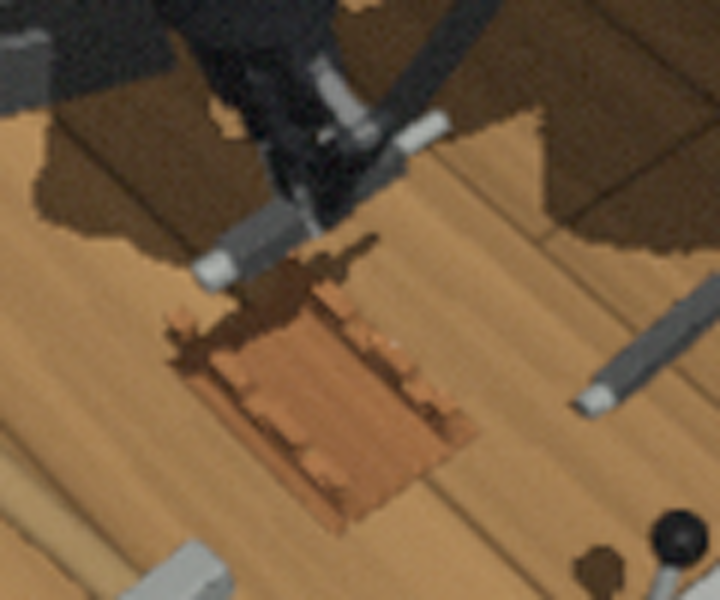

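View pics/a3t.png

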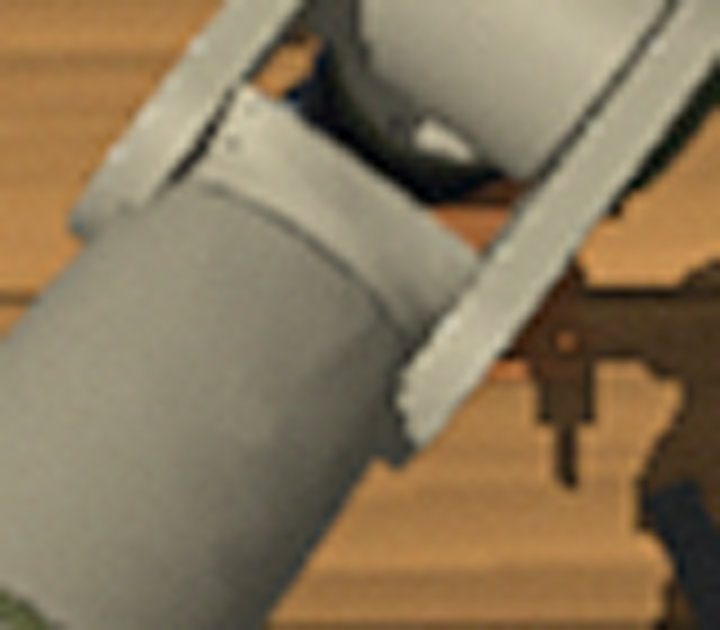

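Punch0 is held with its head toward +x. It is about 3.5 mm off centre, which the placing will take out. Next I lower it towards notch 0.

{"fn": "jog_arm", "kwargs": {
  "dr": [
    [0,0,-0.004],
    [0,0,0],
    [0,0,0],
    [0,0,0],
    [0,0,0],
    [0,0,0],
    [0,0,0],
    [0,0,0],
    [0,0,0],
    [0,0,0]
  ],
  "slide": [
    [0.004,0.005,0],
    [0,0,0.03],
    [0,0,0.04],
    [0,0,0.04],
    [0,0,0.02],
    [0,0,0.01],
    [0,0,0.005],
    [0,0,0.002],
    [0,0,0],
    [0,0,0]
  ],
  "gripper": [-1,-1,-1,-1,-1,-1,-1,-1,-1,-1]
}}

```text
time_s: 6.95
position: [0.5559, -0.2725, 0.052]
tool_rot: [[-0.011, 1.0, 0.002], [1.0, 0.011, -0.001], [-0.001, 0.002, -1.0]]
ft_force: [-8.1, 5.4, 16.7]
grip_width: 0.014
```

```bash
python3 - <<'E'
from h import *
plan(.5555,-.2777,.039,0.3)
d=shot('scene');zoom(d,(200,110,300,190),7,'a4')
E
```

```text
t 7.0 pos [ 0.5559 -0.2725  0.052 ] yaw 0.61 tilt [ 0.002 -0.001 -1.   ] F [-8.1  5.4 16.7] w 0.0140
dr_z 0.0054 slide [-0.0052 -0.0004  0.013 ] norm 0.014
```

View pics/a4.png

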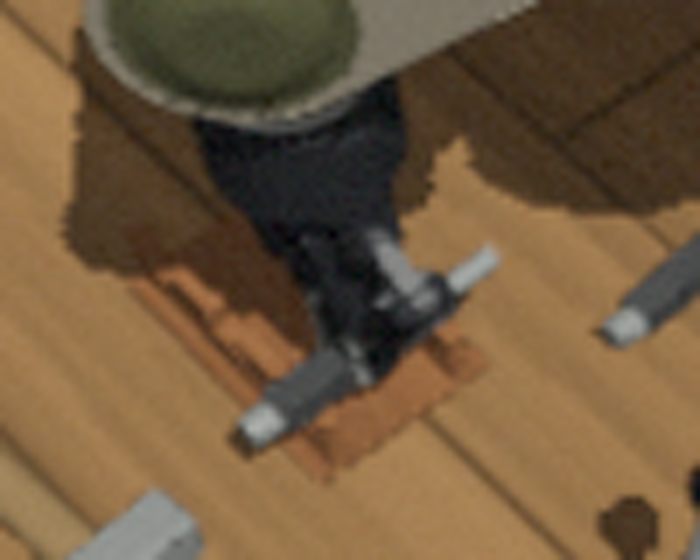

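It rests on the plate top at z=0.052 because y is 5 mm too far left. The earlier reading was taken before the arm had settled. I'll lift, shift and try again.

{"fn": "jog_arm", "kwargs": {
  "dr": [
    [0,0,0],
    [0,0,0.005],
    [0,0,0],
    [0,0,0],
    [0,0,0],
    [0,0,0],
    [0,0,0],
    [0,0,0],
    [0,0,0],
    [0,0,0]
  ],
  "slide": [
    [0,0,-0.01],
    [-0.003,0,0],
    [-0.0022,0,0],
    [0,0,0],
    [0,0,0.006],
    [0,0,0.004],
    [0,0,0.003],
    [0,0,0],
    [0,0,0],
    [0,0,0]
  ],
  "gripper": [-1,-1,-1,-1,-1,-1,-1,-1,-1,-1]
}}

```text
time_s: 8.0
position: [0.5556, -0.2788, 0.0455]
tool_rot: [[-0.004, 1.0, 0.0], [1.0, 0.004, -0.0], [-0.0, 0.0, -1.0]]
ft_force: [-0.4, 0.6, -1.7]
grip_width: 0.0146
```

```bash
python3 - <<'E'
from h import *
plan(.5555,-.2777,.039,0.3)
E
```

```text
t 8.0 pos [ 0.5556 -0.2788  0.0455] yaw 0.24 tilt [ 0. -0. -1.] F [-0.4  0.6 -1.7] w 0.0146
dr_z -0.0010 slide [ 0.0011 -0.0001  0.0065] norm 0.007
```

{"fn": "jog_arm", "kwargs": {
  "dr": [
    [0,0,0],
    [0,0,0],
    [0,0,0],
    [0,0,0],
    [0,0,0],
    [0,0,0],
    [0,0,0],
    [0,0,0],
    [0,0,0],
    [0,0,0]
  ],
  "slide": [
    [0.001,0,0.003],
    [0,0,0.003],
    [0,0,0],
    [0,0,0],
    [0,0,0],
    [0,0,0],
    [0,0,0],
    [0,0,-0.01],
    [0,0,-0.03],
    [0,0,-0.04]
  ],
  "gripper": [-1,-1,-1,-0.5,-0.1,-0.1,-0.1,-0.1,-0.1,-0.1]
}}

```text
time_s: 9.0
position: [0.5549, -0.2772, 0.1195]
tool_rot: [[-0.004, 1.0, -0.003], [1.0, 0.004, 0.002], [0.002, -0.003, -1.0]]
ft_force: [-0.2, -0.3, -0.0]
grip_width: 0.0383
```

{"fn": "jog_arm", "kwargs": {
  "dr": [
    [0,0,0],
    [0,0,-0.05],
    [0,0,0],
    [0,0,0],
    [0,0,0],
    [0,0,0],
    [0,0,0],
    [0,0,0],
    [0,0,0],
    [0,0,0]
  ],
  "slide": [
    [0,0,-0.045],
    [0,0,-0.045],
    [0,0,0],
    [0.01,-0.045,0],
    [0.015,-0.045,0],
    [0.015,-0.045,0],
    [0,0,0],
    [0,0,0],
    [0,0,0],
    [0,0,0]
  ],
  "gripper": [-0.1,-0.1,0.1,0.1,0.1,0.1,0.1,0.1,0.1,0.1]
}}

```text
time_s: 10.0
position: [0.4194, -0.2455, 0.2093]
tool_rot: [[-0.055, 0.999, 0.0], [0.999, 0.055, -0.0], [-0.0, 0.0, -1.0]]
ft_force: [0.2, -0.3, -0.3]
grip_width: 0.0473
```

```bash
python3 - <<'E'
from h import *
plan(.404,-.232,.1,4.5)
d=shot('scene');zoom(d,(200,110,320,190),6,'a5')
E
```

```text
t 10.0 pos [ 0.4194 -0.2455  0.2093] yaw 3.13 tilt [ 0. -0. -1.] F [ 0.2 -0.3 -0.3] w 0.0473
dr_z -0.0239 slide [ 0.0147 -0.0143  0.1093] norm 0.111
```

View pics/a5.png

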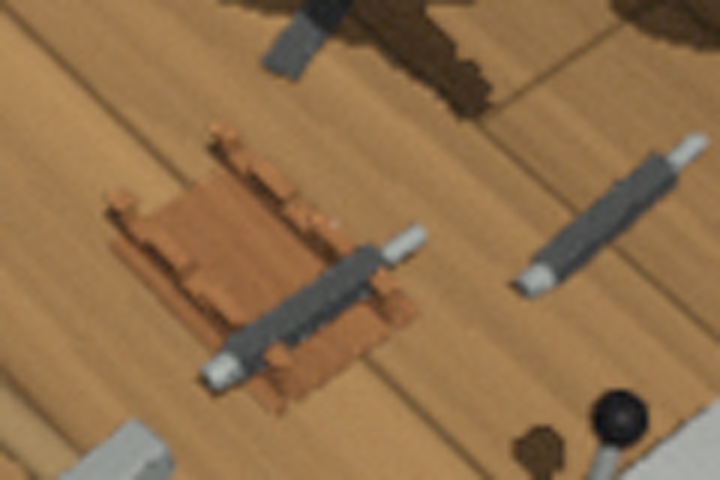

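Punch0 lies in notch 0, centred at about (300,300) in the crop. Punch1 is unmoved at about (605,220).

```bash
python3 - <<'E'
from h import *
d=shot('scene')
P=ray(d,(199.5+547/6,109.5+266/6),.014);Q=ray(d,(199.5+664/6,109.5+168/6),.014);v=Q-P
print(P,Q,(P+Q)/2,np.degrees(np.arctan2(-v[1],-v[0])))
d=shot('top');zoom(d,(350,200,410,270),9,'a6')
E
```

```text
[ 0.44622379 -0.22790098  0.014     ] [ 0.3616833  -0.23445661  0.014     ] [ 0.40395354 -0.2311788   0.014     ] 4.434080718660478
```

View pics/a6.png

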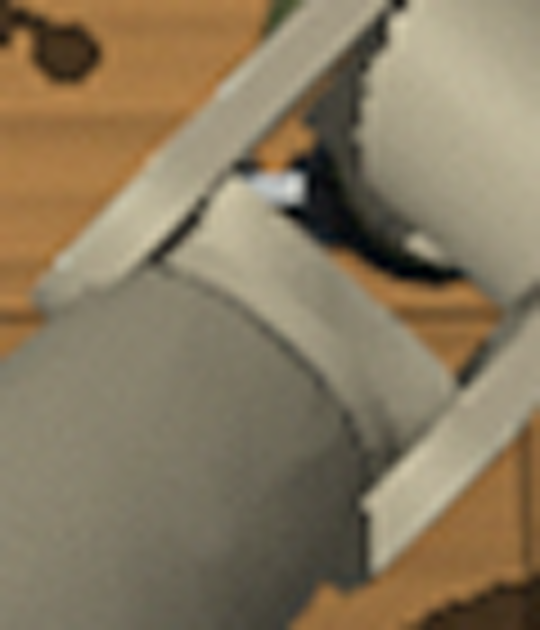

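{"fn": "jog_arm", "kwargs": {
  "dr": [
    [0,0,-0.024],
    [0,0,0],
    [0,0,0],
    [0,0,0],
    [0,0,0],
    [0,0,0],
    [0,0,0],
    [0,0,0],
    [0,0,0],
    [0,0,0]
  ],
  "slide": [
    [0.0145,-0.015,0],
    [0,0,0.04],
    [0,0,0.045],
    [0,0,0.045],
    [0,0,0.04],
    [0,0,0.015],
    [0,0,0.006],
    [0,0,0.004],
    [0,0,0],
    [0,0,0]
  ],
  "gripper": [0.1,0.1,0.1,0.1,0.1,0.1,0.1,0.1,0.1,-0.2]
}}

```text
time_s: 11.15
position: [0.4032, -0.2318, 0.0151]
tool_rot: [[-0.078, 0.997, 0.001], [0.997, 0.078, -0.001], [-0.001, 0.001, -1.0]]
ft_force: [-0.3, 0.3, 0.3]
grip_width: 0.0347
```

{"fn": "jog_arm", "kwargs": {
  "dr": [
    [0,0,0],
    [0,0,0],
    [0,0,0],
    [0,0,0],
    [0,0,0],
    [0,0,0],
    [0,0,0],
    [0,0,0],
    [0,0,0],
    [0,0,0]
  ],
  "slide": [
    [0,0,0],
    [0,0,0],
    [0,0,0],
    [0,0,0],
    [0,0,-0.01],
    [0,0,-0.03],
    [0,0,-0.04],
    [0,0,-0.05],
    [0,0,-0.04],
    [0,0,0]
  ],
  "gripper": [-1,-1,-1,-1,-1,-1,-1,-1,-1,-1],
  "force": 70
}}

```text
time_s: 12.15
position: [0.4041, -0.2325, 0.1898]
tool_rot: [[-0.078, 0.997, 0.008], [0.997, 0.078, -0.007], [-0.008, 0.007, -1.0]]
ft_force: [-0.5, 0.4, -1.9]
grip_width: 0.0139
```

```bash
python3 - <<'E'
from h import *
plan(.552,-.3257,.18,0.3)
d=shot('scene');zoom(d,(240,90,340,170),7,'a7')
E
```

```text
t 12.2 pos [ 0.4041 -0.2325  0.1898] yaw 4.50 tilt [ 0.008 -0.007 -1.   ] F [-0.5  0.4 -1.9] w 0.0139
dr_z 0.0733 slide [-0.0939  0.1474  0.0098] norm 0.175
```

View pics/a7.png

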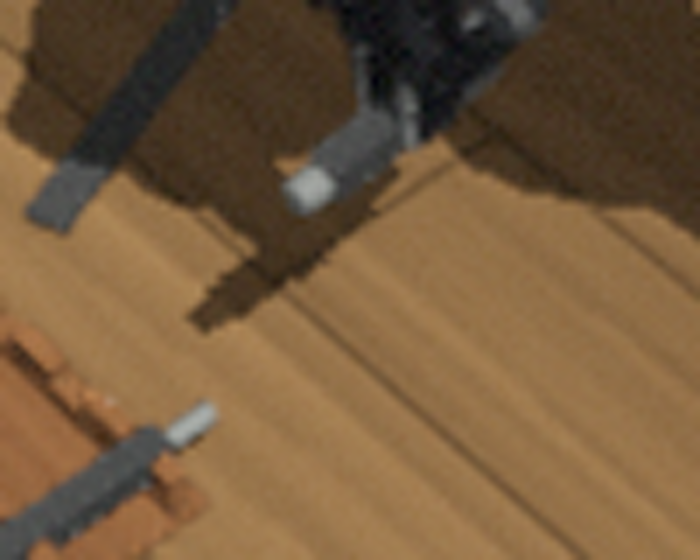

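{"fn": "jog_arm", "kwargs": {
  "dr": [
    [0,0,0.073],
    [0,0,0],
    [0,0,0],
    [0,0,0],
    [0,0,0],
    [0,0,0],
    [0,0,0],
    [0,0,0],
    [0,0,0],
    [0,0,0]
  ],
  "slide": [
    [0,0,0],
    [-0.0235,0.037,0],
    [-0.0235,0.037,0],
    [-0.0235,0.037,0],
    [-0.0235,0.037,0],
    [0,0,0.04],
    [0,0,0.04],
    [0,0,0.025],
    [0,0,0],
    [0,0,0]
  ],
  "gripper": [-1,-1,-1,-1,-1,-1,-1,-1,-1,-1]
}}

```text
time_s: 13.2
position: [0.5511, -0.3245, 0.079]
tool_rot: [[-0.005, 1.0, -0.001], [1.0, 0.005, 0.001], [0.001, -0.001, -1.0]]
ft_force: [0.1, 0.1, -1.3]
grip_width: 0.014
```

```bash
python3 - <<'E'
from h import *
plan(.552,-.3257,.045,0.3)
d=shot('scene');zoom(d,(200,90,300,170),7,'a8')
E
```

```text
t 13.2 pos [ 0.5511 -0.3245  0.079 ] yaw 0.29 tilt [-0.001  0.001 -1.   ] F [ 0.1  0.1 -1.3] w 0.0140
dr_z -0.0001 slide [-0.0012  0.0009  0.034 ] norm 0.034
```

View pics/a8.png

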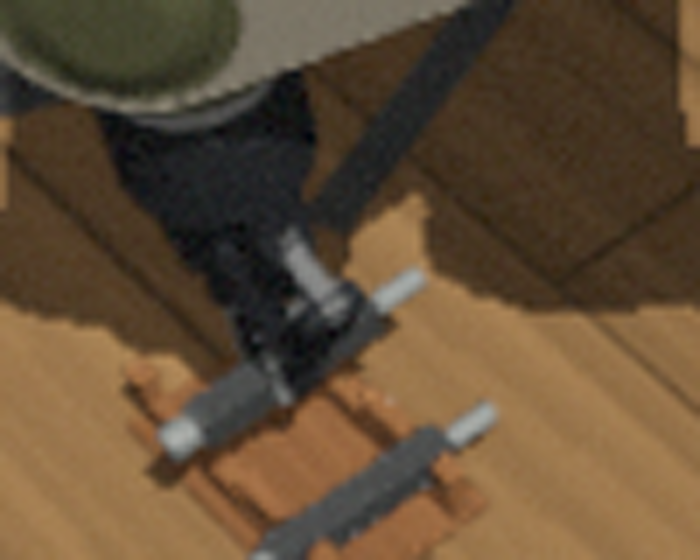

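{"fn": "jog_arm", "kwargs": {
  "dr": [
    [0,0,0],
    [0,0,0],
    [0,0,0],
    [0,0,0],
    [0,0,0],
    [0,0,0],
    [0,0,0],
    [0,0,0],
    [0,0,0],
    [0,0,0]
  ],
  "slide": [
    [-0.001,0.001,0.01],
    [0,0,0.01],
    [0,0,0.006],
    [0,0,0.004],
    [0,0,0.003],
    [0,0,0],
    [0,0,0],
    [0,0,0],
    [0,0,0],
    [0,0,0]
  ],
  "gripper": [-1,-1,-1,-1,-1,-1,-1,-1,-1,-1]
}}

```text
time_s: 14.25
position: [0.5523, -0.3258, 0.0465]
tool_rot: [[-0.005, 1.0, 0.0], [1.0, 0.005, -0.0], [-0.0, 0.0, -1.0]]
ft_force: [0.3, -2.6, -2.2]
grip_width: 0.0136
```

{"fn": "jog_arm", "kwargs": {
  "dr": [
    [0,0,0],
    [0,0,0],
    [0,0,0],
    [0,0,0],
    [0,0,0],
    [0,0,0],
    [0,0,0],
    [0,0,0],
    [0,0,0],
    [0,0,0]
  ],
  "slide": [
    [-0.0005,0,0.004],
    [0,0,0.004],
    [0,0,0],
    [0,0,0],
    [0,0,0],
    [0,0,0],
    [0,0,0],
    [0,0,-0.01],
    [0,0,-0.03],
    [0,0,-0.04]
  ],
  "gripper": [-1,-1,-1,-0.5,-0.1,-0.1,-0.1,-0.1,-0.1,-0.1]
}}

```text
time_s: 15.25
position: [0.5516, -0.3257, 0.1185]
tool_rot: [[-0.005, 1.0, -0.003], [1.0, 0.005, 0.002], [0.002, -0.003, -1.0]]
ft_force: [-0.5, -0.4, -0.7]
grip_width: 0.0383
```

{"fn": "jog_arm", "kwargs": {
  "dr": [
    [0,0,0],
    [0,0,0],
    [0,0,0],
    [0,0,0],
    [0,0,0],
    [0,0,0],
    [0,0,0],
    [0,0,0],
    [0,0,0],
    [0,0,0]
  ],
  "slide": [
    [0,0,-0.045],
    [0,0,-0.045],
    [0.045,0.02,0],
    [0.045,0.02,0],
    [0.045,0.02,0],
    [0.045,0.02,0],
    [0.045,0.02,0],
    [0.045,0.02,0],
    [0,0,0],
    [0,0,0]
  ],
  "gripper": [-0.1,-0.1,0.1,0.1,0.1,0.1,0.1,0.1,0.1,0.1]
}}

```text
time_s: 16.25
position: [0.671, -0.0545, 0.2089]
tool_rot: [[-0.007, 1.0, 0.0], [1.0, 0.007, -0.0], [-0.0, 0.0, -1.0]]
ft_force: [-0.2, -0.3, 0.5]
grip_width: 0.0469
```

```bash
python3 - <<'E'
from h import *
plan(.694,-.005,.12,-2.5)
d=shot('scene');zoom(d,(200,120,340,290),4,'a9')
E
```

```text
t 16.2 pos [ 0.671  -0.0545  0.2089] yaw 0.42 tilt [ 0. -0. -1.] F [-0.2 -0.3  0.5] w 0.0469
dr_z 0.0509 slide [0.0504 0.0208 0.0889] norm 0.104
```

View pics/a9.png

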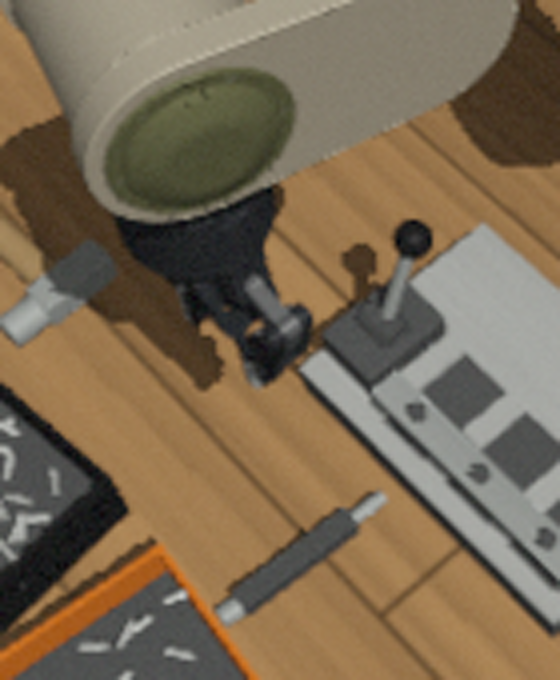

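```bash
python3 - <<'E'
from h import *
d=shot('scene')
P=ray(d,(199.5+241/4,119.5+596/4),.014);Q=ray(d,(199.5+352/4,119.5+519/4),.014);v=Q-P
print(P,Q,(P+Q)/2,np.degrees(np.arctan2(-v[1],-v[0])))
E
```

```text
[ 0.73675549 -0.0080556   0.014     ] [ 6.51711892e-01 -1.85694788e-04  1.40000000e-02] [ 0.69423369 -0.00412065  0.014     ] -5.287071365050008
```

{"fn": "jog_arm", "kwargs": {
  "dr": [
    [0,0,0.06],
    [0,0,0],
    [0,0,0],
    [0,0,0],
    [0,0,0],
    [0,0,0],
    [0,0,0],
    [0,0,0],
    [0,0,0],
    [0,0,0]
  ],
  "slide": [
    [0,0,0],
    [0.025,0.01,0],
    [0.0255,0.0105,0],
    [0,0,0.045],
    [0,0,0.045],
    [0,0,0.045],
    [0,0,0.034],
    [0,0,0.015],
    [0,0,0.01],
    [0,0,0]
  ],
  "gripper": [0.1,0.1,0.1,0.1,0.1,0.1,0.1,0.1,0.1,0.1]
}}

```text
time_s: 17.35
position: [0.6943, -0.007, 0.0145]
tool_rot: [[0.056, 0.998, 0.0], [0.998, -0.056, -0.0], [-0.0, 0.0, -1.0]]
ft_force: [0.3, 0.5, -0.1]
grip_width: 0.0465
```

{"fn": "jog_arm", "kwargs": {
  "dr": [
    [0,0,0],
    [0,0,0],
    [0,0,0],
    [0,0,0],
    [0,0,0],
    [0,0,0],
    [0,0,0],
    [0,0,0],
    [0,0,0],
    [0,0,0]
  ],
  "slide": [
    [0,0,0],
    [0,0,0],
    [0,0,0],
    [0,0,0],
    [0,0,-0.01],
    [0,0,-0.03],
    [0,0,-0.045],
    [0,0,-0.045],
    [0,0,-0.045],
    [0,0,0]
  ],
  "gripper": [-1,-1,-1,-1,-1,-1,-1,-1,-1,-1],
  "force": 70
}}

```text
time_s: 18.35
position: [0.696, -0.0064, 0.1978]
tool_rot: [[0.055, 0.998, 0.013], [0.999, -0.054, -0.002], [-0.002, 0.013, -1.0]]
ft_force: [0.6, -0.3, -1.9]
grip_width: 0.0138
```

```bash
python3 - <<'E'
from h import *
plan(.552,-.3737,.18,0.3)
d=shot('scene');zoom(d,(200,120,340,270),5,'b1')
E
```

```text
t 18.4 pos [ 0.696  -0.0064  0.1978] yaw -3.12 tilt [ 0.013 -0.002 -1.   ] F [ 0.6 -0.3 -1.9] w 0.0138
dr_z -0.0597 slide [-0.3666 -0.146   0.0178] norm 0.395
```

View pics/b1.png

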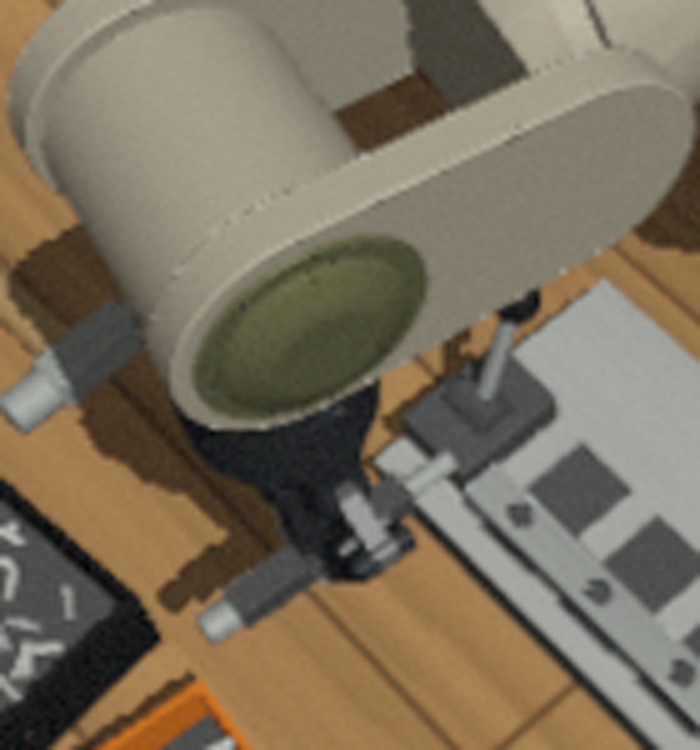

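{"fn": "jog_arm", "kwargs": {
  "dr": [
    [0,0,-0.06],
    [0,0,0],
    [0,0,0],
    [0,0,0],
    [0,0,0],
    [0,0,0],
    [0,0,0],
    [0,0,0],
    [0,0,0],
    [0,0,0]
  ],
  "slide": [
    [0,0,0],
    [-0.0458,-0.018,0],
    [-0.0458,-0.018,0],
    [-0.0458,-0.018,0],
    [-0.0458,-0.018,0],
    [-0.0458,-0.018,0],
    [-0.0458,-0.018,0],
    [-0.0458,-0.018,0],
    [-0.0458,-0.018,0],
    [0,0,0]
  ],
  "gripper": [-1,-1,-1,-1,-1,-1,-1,-1,-1,-1]
}}

```text
time_s: 19.4
position: [0.5488, -0.3786, 0.1873]
tool_rot: [[0.001, 1.0, -0.003], [1.0, -0.001, 0.001], [0.001, -0.003, -1.0]]
ft_force: [0.1, 0.4, -1.5]
grip_width: 0.0141
```

{"fn": "jog_arm", "kwargs": {
  "dr": [
    [0,0,0],
    [0,0,0],
    [0,0,0],
    [0,0,0],
    [0,0,0],
    [0,0,0],
    [0,0,0],
    [0,0,0],
    [0,0,0],
    [0,0,0]
  ],
  "slide": [
    [0,0,0.03],
    [0,0,0.04],
    [0,0,0.04],
    [0,0,0.01],
    [0,0,0],
    [0,0,0],
    [0,0,0],
    [0,0,0],
    [0,0,0],
    [0,0,0]
  ],
  "gripper": [-1,-1,-1,-1,-1,-1,-1,-1,-1,-1]
}}

```text
time_s: 20.4
position: [0.5521, -0.3735, 0.0698]
tool_rot: [[-0.005, 1.0, 0.001], [1.0, 0.005, -0.001], [-0.001, 0.001, -1.0]]
ft_force: [-0.8, 0.3, -1.7]
grip_width: 0.0139
```

```bash
python3 - <<'E'
from h import *
plan(.552,-.3737,.0455,0.3)
d=shot('scene');zoom(d,(190,90,290,170),7,'b2')
E
```

```text
t 20.4 pos [ 0.5521 -0.3735  0.0698] yaw 0.29 tilt [ 0.001 -0.001 -1.   ] F [-0.8  0.3 -1.7] w 0.0139
dr_z -0.0001 slide [-0.0002 -0.0001  0.0243] norm 0.024
```

View pics/b2.png

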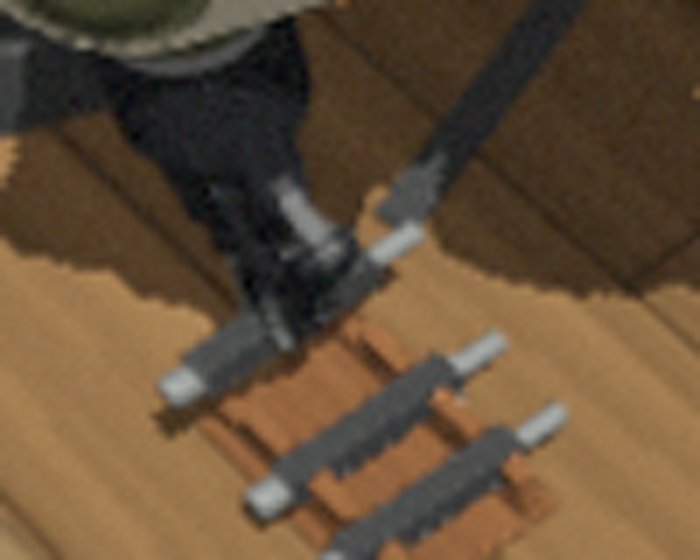

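{"fn": "jog_arm", "kwargs": {
  "dr": [
    [0,0,0],
    [0,0,0],
    [0,0,0],
    [0,0,0],
    [0,0,0],
    [0,0,0],
    [0,0,0],
    [0,0,0],
    [0,0,0],
    [0,0,0]
  ],
  "slide": [
    [-0.001,0,0.01],
    [0,0,0.007],
    [0,0,0.004],
    [0,0,0.003],
    [0,0,0],
    [0,0,0],
    [0,0,0],
    [0,0,0],
    [0,0,0],
    [0,0,0]
  ],
  "gripper": [-1,-1,-1,-1,-1,-1,-1,-1,-1,-1]
}}

```text
time_s: 21.45
position: [0.552, -0.3744, 0.0454]
tool_rot: [[-0.005, 1.0, 0.0], [1.0, 0.005, -0.0], [-0.0, 0.0, -1.0]]
ft_force: [-0.4, -0.1, -2.4]
grip_width: 0.0138
```

{"fn": "jog_arm", "kwargs": {
  "dr": [
    [0,0,0],
    [0,0,0],
    [0,0,0],
    [0,0,0],
    [0,0,0],
    [0,0,0],
    [0,0,0],
    [0,0,0],
    [0,0,0],
    [0,0,0]
  ],
  "slide": [
    [0,0,0.004],
    [0,0,0.004],
    [0,0,0],
    [0,0,0],
    [0,0,0],
    [0,0,0],
    [0,0,0],
    [0,0,-0.01],
    [0,0,-0.03],
    [0,0,-0.04]
  ],
  "gripper": [-1,-1,-1,-0.5,-0.1,-0.1,-0.1,-0.1,-0.1,-0.1]
}}

```text
time_s: 22.45
position: [0.5515, -0.3739, 0.1173]
tool_rot: [[-0.005, 1.0, -0.002], [1.0, 0.005, 0.002], [0.002, -0.002, -1.0]]
ft_force: [0.3, 0.2, -0.1]
grip_width: 0.0384
```

{"fn": "jog_arm", "kwargs": {
  "dr": [
    [0,0,0],
    [0,0,0],
    [0,0,0],
    [0,0,0],
    [0,0,0],
    [0,0,0],
    [0,0,0],
    [0,0,0],
    [0,0,0],
    [0,0,0]
  ],
  "slide": [
    [0,0,-0.045],
    [0,0,-0.045],
    [0.046,-0.008,0],
    [0.046,-0.008,0],
    [0.046,-0.008,0],
    [0.046,-0.008,0],
    [0.046,-0.008,0],
    [0.046,-0.008,0],
    [0.046,-0.008,0],
    [0.046,-0.008,0]
  ],
  "gripper": [-0.1,-0.1,0.25,0.25,0.25,0.25,0.25,0.25,0.25,0.25]
}}

```text
time_s: 23.45
position: [0.4855, -0.005, 0.2082]
tool_rot: [[-0.005, 1.0, 0.001], [1.0, 0.005, -0.0], [-0.0, 0.001, -1.0]]
ft_force: [0.9, 0.5, -1.1]
grip_width: 0.0532
```

{"fn": "jog_arm", "kwargs": {
  "dr": [
    [0,0,0],
    [0,0,0],
    [0,0,0],
    [0,0,0],
    [0,0,0],
    [0,0,0],
    [0,0,0],
    [0,0,0],
    [0,0,0],
    [0,0,0]
  ],
  "slide": [
    [0.046,-0.008,0],
    [0.046,-0.008,0],
    [0.046,-0.008,0],
    [0.046,-0.008,0],
    [0.04,-0.008,0],
    [0,0,0],
    [0,0,0],
    [0,0,0],
    [0,0,0],
    [0,0,0]
  ],
  "gripper": [0.25,0.25,0.25,0.25,0.25,0.25,0.25,0.25,0.25,0.25]
}}

```text
time_s: 24.45
position: [0.4453, 0.2161, 0.2074]
tool_rot: [[-0.004, 1.0, 0.0], [1.0, 0.004, -0.0], [-0.0, 0.0, -1.0]]
ft_force: [-0.6, 0.3, -0.2]
grip_width: 0.0532
```

```bash
python3 - <<'E'
from h import *
plan(.43,.279,.1,-1.8)
for n in('scene','top'):
    d=shot(n,n+'1')
    l,k=masks(d['pixels'])
    roi=(350,240,520,380) if n=='scene' else (180,170,270,275)
    for c in blobs(0,l,roi): print(n,'light',c.mean(0).round(),rect(d,c,.008))
    if n=='scene': zoom(d,(200,110,340,220),5,'b3')
E
```

```text
t 24.4 pos [0.4453 0.2161 0.2074] yaw 0.20 tilt [ 0. -0. -1.] F [-0.6  0.3 -0.2] w 0.0532
dr_z 0.0349 slide [ 0.0623 -0.0172  0.1074] norm 0.125
scene light [392. 377.] (676.7, 384.5, 44.0, 10.0, -42.8)
scene light [444. 343.] (534.7, 418.7, 70.2, 38.7, 10.5)
scene light [386. 310.] (578.2, 277.4, 70.1, 39.4, -30.6)
scene light [486. 283.] (345.7, 400.8, 130.1, 37.8, 51.5)
scene light [426. 270.] (428.6, 278.9, 69.6, 37.9, -0.9)
scene light [360. 248.] (511.1, 114.4, 101.3, 49.0, 0.5)
top light [200. 251.] (353.9, 407.8, 110.0, 39.4, 52.2)
top light [238. 225.] (446.9, 277.9, 37.8, 19.0, -84.0)
top light [198. 199.] (542.1, 431.3, 74.2, 29.9, -15.0)
```

View pics/scene1.png

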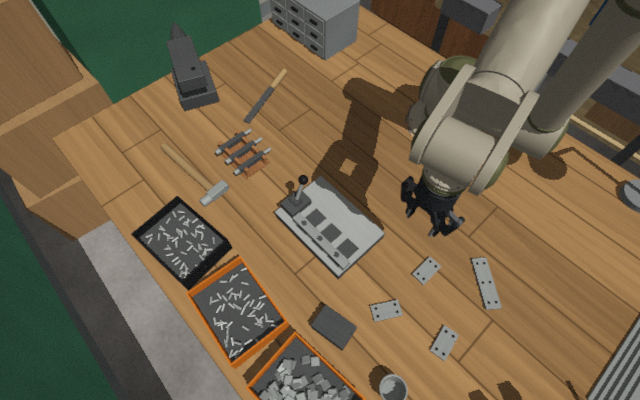

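View pics/b3.png

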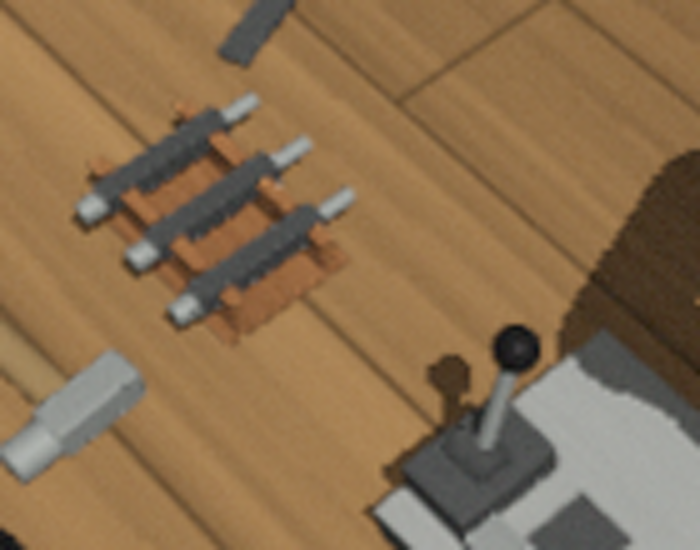

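All three punches lie in the cradle, at about (150,165), (200,210) and (250,260) in the crop. The three plates are unmoved. Next I grip the nearest plate at (0.430, 0.279).

```bash
python3 - <<'E'
from h import *
plan(.4167,.279,.0105,-1.5)
E
```

```text
t 24.6 pos [0.4452 0.2164 0.2074] yaw 0.23 tilt [-0. -0. -1.] F [-0.6  1.   0.7] w 0.0532
dr_z 0.0302 slide [ 0.0618 -0.0301  0.1969] norm 0.209
```

{"fn": "jog_arm", "kwargs": {
  "dr": [
    [0,0,0.03],
    [0,0,0],
    [0,0,0],
    [0,0,0],
    [0,0,0],
    [0,0,0],
    [0,0,0],
    [0,0,0],
    [0,0,0],
    [0,0,0]
  ],
  "slide": [
    [0,0,0],
    [0.031,-0.015,0],
    [0.031,-0.015,0],
    [0,0,0.045],
    [0,0,0.045],
    [0,0,0.045],
    [0,0,0.035],
    [0,0,0.015],
    [0,0,0.007],
    [0,0,0.004]
  ],
  "gripper": [0.25,0.25,0.25,0.25,0.25,0.25,0.25,0.25,0.25,0.25]
}}

```text
time_s: 25.55
position: [0.4168, 0.2797, 0.0112]
tool_rot: [[0.025, 1.0, 0.0], [1.0, -0.025, 0.0], [0.0, 0.0, -1.0]]
ft_force: [0.6, 0.3, 0.2]
grip_width: 0.0531
```

{"fn": "jog_arm", "kwargs": {
  "dr": [
    [0,0,0],
    [0,0,0],
    [0,0,0],
    [0,0,0],
    [0,0,0],
    [0,0,0],
    [0,0,0],
    [0,0,0],
    [0,0,0],
    [0,0,0]
  ],
  "slide": [
    [0,0,0],
    [0,0,0],
    [0,0,0],
    [0,0,0],
    [0,0,0],
    [0,0,0],
    [0,0,0],
    [0,0,0],
    [0,0,0],
    [0,0,0]
  ],
  "gripper": [0.25,0.1,-0.1,-0.3,-0.3,-0.3,-0.3,-0.3,-0.3,-0.3],
  "force": 50
}}

```text
time_s: 26.55
position: [0.4169, 0.2799, 0.0124]
tool_rot: [[0.025, 1.0, 0.002], [1.0, -0.025, 0.001], [0.001, 0.002, -1.0]]
ft_force: [-0.3, -1.6, 7.4]
grip_width: 0.0363
```

```bash
python3 - <<'E'
from h import *
plan(.4167,.279,.0105,-1.5)
d=shot('scene');zoom(d,(370,180,490,290),6,'b4')
E
```

```text
t 26.6 pos [0.4169 0.2799 0.0124] yaw -1.42 tilt [ 0.002  0.001 -1.   ] F [-0.3 -1.6  7.4] w 0.0363
dr_z 0.0015 slide [-0.0009 -0.0001  0.0019] norm 0.002
```

View pics/b4.png

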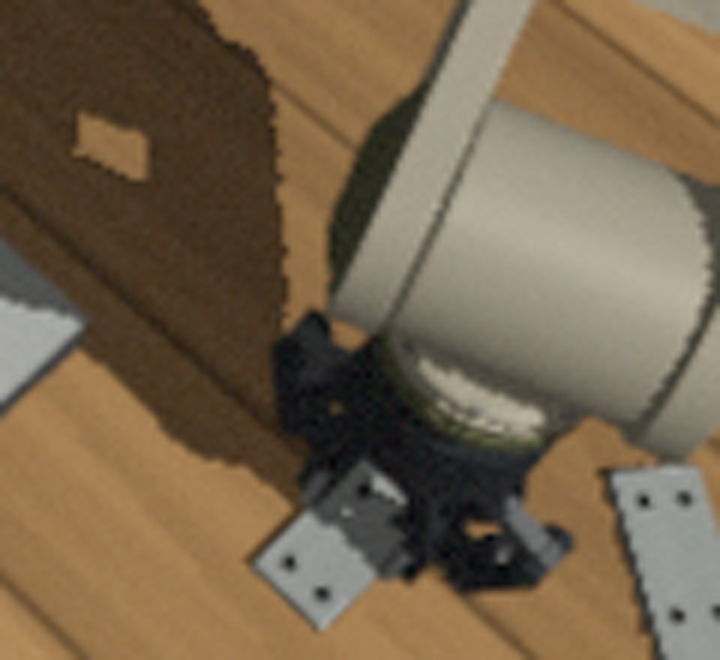

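The plate is gripped near its rear end, at about (320,560) in the crop, and the tips are just touching the table. I carry it to lane 2 on the bare deck.

{"fn": "jog_arm", "kwargs": {
  "dr": [
    [0,0,0],
    [0,0,0],
    [0,0,0],
    [0,0,-0.031],
    [0,0,0],
    [0,0,0],
    [0,0,0],
    [0,0,0],
    [0,0,0],
    [0,0,0]
  ],
  "slide": [
    [0,0,-0.02],
    [0,0,-0.035],
    [0,0,-0.035],
    [0,0,0],
    [-0.042,0.006,0],
    [-0.042,0.007,0],
    [-0.042,0.007,0],
    [-0.042,0.007,0],
    [-0.042,0.007,0],
    [-0.042,0.007,0]
  ],
  "gripper": [-0.4,-0.4,-0.4,-0.4,-0.4,-0.4,-0.4,-0.4,-0.4,-0.4],
  "force": 60
}}

```text
time_s: 27.6
position: [0.459, 0.0264, 0.1017]
tool_rot: [[-0.006, 1.0, 0.001], [1.0, 0.006, -0.0], [-0.0, 0.001, -1.0]]
ft_force: [1.3, 0.9, -1.9]
grip_width: 0.0361
```

{"fn": "jog_arm", "kwargs": {
  "dr": [
    [0,0,0],
    [0,0,0],
    [0,0,0],
    [0,0,0],
    [0,0,0],
    [0,0,0],
    [0,0,0],
    [0,0,0],
    [0,0,0],
    [0,0,0]
  ],
  "slide": [
    [-0.042,0.006,0],
    [0,0,0],
    [0,0,0],
    [0,0,0],
    [0,0,0],
    [0,0,0],
    [0,0,0],
    [0,0,0],
    [0,0,0],
    [0,0,0]
  ],
  "gripper": [-0.4,-0.4,-0.4,-0.4,-0.4,-0.4,-0.4,-0.4,-0.4,-0.4]
}}

```text
time_s: 28.6
position: [0.4653, -0.0139, 0.1013]
tool_rot: [[-0.006, 1.0, -0.0], [1.0, 0.006, 0.0], [0.0, -0.0, -1.0]]
ft_force: [0.7, 0.4, -1.8]
grip_width: 0.0357
```

```bash
python3 - <<'E'
from h import *
plan(.4657,-.0138,.045,.35)
d=shot('scene');zoom(d,(270,130,420,260),5,'b5')
E
```

```text
t 28.6 pos [ 0.4653 -0.0139  0.1013] yaw 0.36 tilt [-0.  0. -1.] F [ 0.7  0.4 -1.8] w 0.0357
dr_z 0.0002 slide [0.0001 0.0004 0.0563] norm 0.056
```

View pics/b5.png

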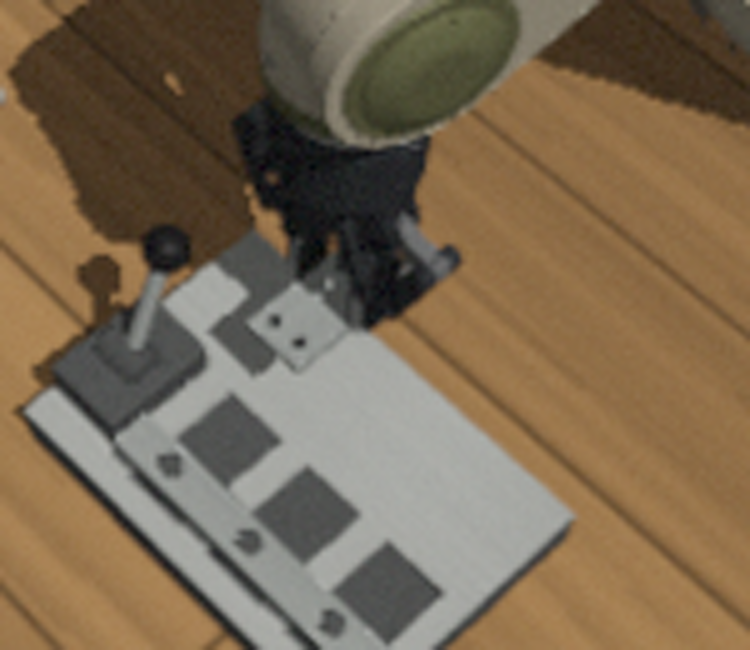

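{"fn": "jog_arm", "kwargs": {
  "dr": [
    [0,0,0],
    [0,0,0],
    [0,0,0],
    [0,0,0],
    [0,0,0],
    [0,0,0],
    [0,0,0],
    [0,0,0],
    [0,0,0],
    [0,0,0]
  ],
  "slide": [
    [0,0,0.025],
    [0,0,0.02],
    [0,0,0.007],
    [0,0,0.004],
    [0,0,0.003],
    [0,0,0],
    [0,0,0],
    [0,0,0],
    [0,0,0],
    [0,0,0]
  ],
  "gripper": [-0.4,-0.4,-0.4,-0.4,-0.4,-0.4,-0.4,-0.4,-0.4,-0.4]
}}

```text
time_s: 29.65
position: [0.4655, -0.014, 0.0426]
tool_rot: [[-0.006, 1.0, 0.001], [1.0, 0.006, -0.0], [-0.0, 0.001, -1.0]]
ft_force: [0.4, -0.1, 0.8]
grip_width: 0.0357
```

```bash
python3 - <<'E'
from h import *
plan(.4657,-.0138,.045,.35)
d=shot('scene');zoom(d,(270,140,400,240),6,'b6')
c=np.array([.5262,.0202]);a=np.radians(.35)
for fr in((-83,-13)):pass
E
```

```text
t 29.6 pos [ 0.4655 -0.014   0.0426] yaw 0.36 tilt [ 0.001 -0.    -1.   ] F [ 0.4 -0.1  0.8] w 0.0357
dr_z 0.0001 slide [ 0.0001  0.0002 -0.0024] norm 0.002
```

View pics/b6.png

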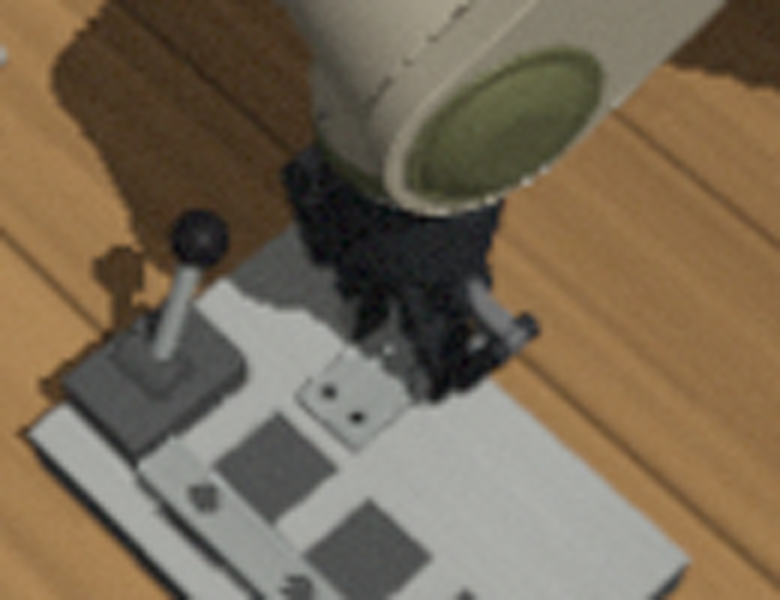

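```bash
cat >> h.py <<'E'
JO=np.array([.5262,.0202]);JA=np.radians(.35)
def w2j(p): 
    q=np.array(p)[:2]-JO; c,s=np.cos(JA),np.sin(JA); return np.array([c*q[0]+s*q[1],-s*q[0]+c*q[1]])*1000
def j2w(x,y,z):
    c,s=np.cos(JA),np.sin(JA); return np.array([JO[0]+(c*x-s*y)/1000,JO[1]+(s*x+c*y)/1000,z])
E
python3 - <<'E'
from h import *
d=shot('scene')
for p in((297,398),(352,448)): print(w2j(ray(d,(269.5+(p[0]+.5)/6,139.5+(p[1]+.5)/6),.038)).round(1))
for p in((278,413),(337,468)): print('pocket',w2j(ray(d,(269.5+(p[0]+.5)/6,139.5+(p[1]+.5)/6),.03)).round(1))
for e in(19,-19):
    P=edge(d,j2w(-40,-34+e,0)[:2],j2w(-13,-34+e,0)[:2],.038,w=3); print([w2j(p).round(1)[1] for p in P])
P=edge(d,j2w(-13,-52,0)[:2],j2w(-13,-17,0)[:2],.038,w=3); print([w2j(p).round(1).tolist() for p in P])
E
```

```text
[-12.9 -49.1]
[-13.3 -13.9]
pocket [ -4.3 -52.6]
pocket [ -4.5 -14.2]
[np.float64(-9.7), np.float64(-9.8), np.float64(-11.4), np.float64(-10.6), np.float64(-10.4), np.float64(-11.1), np.float64(-20.4), np.float64(-20.7), np.float64(-22.3), np.float64(-21.0), np.float64(-20.5), np.float64(-21.2), np.float64(-9.9), np.float64(-10.1), np.float64(-10.6)]
[np.float64(-52.7), np.float64(-53.0), np.float64(-52.7), np.float64(-52.5), np.float64(-45.0), np.float64(-45.7), np.float64(-45.9), np.float64(-45.6), np.float64(-45.5), np.float64(-53.4), np.float64(-53.6), np.float64(-53.1), np.float64(-52.6), np.float64(-52.9), np.float64(-52.6)]
[[-5.2, -47.5], [-10.7, -46.2], [-11.1, -44.2], [-10.9, -42.2], [-11.0, -40.2], [-10.3, -38.2], [-11.0, -36.2], [-10.8, -34.2], [-10.8, -32.2], [-11.0, -30.2], [-10.6, -28.2], [-10.9, -26.2], [-10.4, -24.2], [-10.9, -22.2], [-10.6, -20.2]]
```

{"fn": "jog_arm", "kwargs": {
  "dr": [
    [0,0,0],
    [0,0,0],
    [0,0,0],
    [0,0,0],
    [0,0,0],
    [0,0,0],
    [0,0,0],
    [0,0,0],
    [0,0,0],
    [0,0,0]
  ],
  "slide": [
    [0,0,0],
    [0,0,0],
    [0,0,0],
    [0,0,-0.005],
    [0,0,-0.015],
    [0,0,-0.03],
    [0,0,-0.03],
    [0,-0.03,0],
    [0,-0.02,0],
    [0,0,0]
  ],
  "gripper": [0.1,0.1,0.1,0.1,0.1,0.1,-1,-1,-1,-1]
}}

```text
time_s: 30.75
position: [0.4134, -0.0138, 0.1228]
tool_rot: [[-0.006, 1.0, -0.001], [1.0, 0.006, 0.0], [0.0, -0.001, -1.0]]
ft_force: [-0.2, -0.1, -0.5]
grip_width: 0.0001
```

```bash
python3 - <<'E'
from h import *
plan(.4,-.0138,.045,.35)
print(observe()['q'])
d=shot('scene');zoom(d,(270,140,400,240),6,'b7')
l,k=masks(d['pixels']); 
E
```

```text
t 30.8 pos [ 0.4134 -0.0138  0.1228] yaw 0.34 tilt [-0.001  0.    -1.   ] F [-0.2 -0.1 -0.5] w 0.0001
dr_z -0.0003 slide [ 0.0001 -0.0134  0.0778] norm 0.079
[-1.84208375e+01  1.68554413e+01  1.05528246e+02 -4.05825239e-03
  5.76746016e+01 -1.08754278e+02]
```

View pics/b7.png

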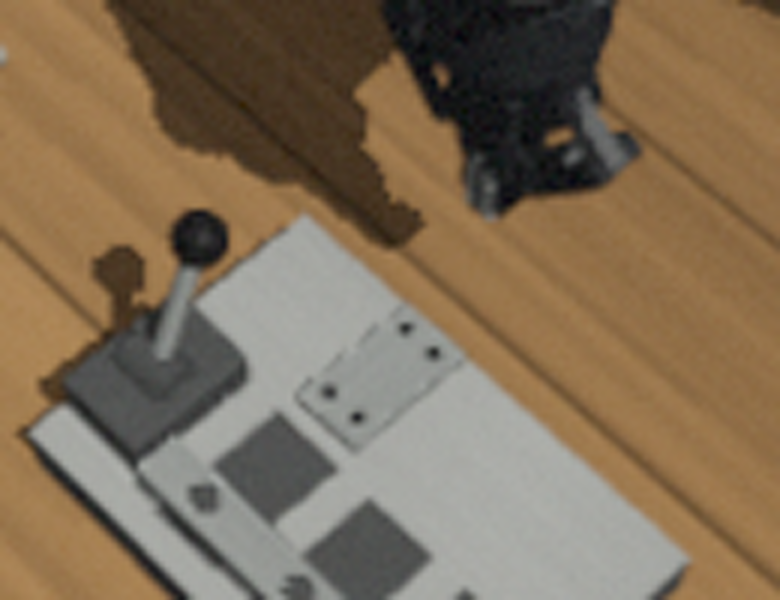

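```bash
cat >> h.py <<'E'
def zp(d,roi,f,p,z): return ray(d,(roi[0]-.5+(p[0]+.5)/f,roi[1]-.5+(p[1]+.5)/f),z)
E
python3 - <<'E'
from h import *
d=shot('scene')
H=[w2j(zp(d,(270,140),6,p,.038)) for p in((405,327),(433,352),(329,391),(357,417))]
H=np.array(H);print(H.round(1),H.mean(0).round(1)); v=H[2:].mean(0)-H[:2].mean(0);print(np.degrees(np.arctan2(v[1],v[0])))
print(j2w(0,-34,0))
E
```

```text
[[-74.  -42.4]
 [-74.  -24.3]
 [-25.8 -41.9]
 [-25.7 -23.7]] [-49.9 -33. ]
0.6606332941103341
[ 0.52640769 -0.01379937  0.        ]
```

{"fn": "jog_arm", "kwargs": {
  "dr": [
    [0,0,0.143],
    [0,0,0.143],
    [0,0,0.143],
    [0,0,0.143],
    [0,0,0.143],
    [0,0,0.143],
    [0,0,0.143],
    [0,0,0.143],
    [0,0,0.143],
    [0,0,0.143]
  ],
  "slide": [
    [0,0,0],
    [0,0,0],
    [0,0,0],
    [0,0,0],
    [0,0,0],
    [0,0,0],
    [0,0,0],
    [0,0,0],
    [0,0,0],
    [0,0,0]
  ],
  "gripper": [-1,-1,-1,-1,-1,-1,-1,-1,-1,-1]
}}

```text
time_s: 31.85
position: [0.4165, -0.0144, 0.1223]
tool_rot: [[0.99, 0.141, 0.001], [0.141, -0.99, -0.0], [0.001, 0.0, -1.0]]
ft_force: [-0.4, -0.0, -0.3]
grip_width: -0.0005
```

{"fn": "jog_arm", "kwargs": {
  "dr": [
    [0,0,0.141],
    [0,0,0],
    [0,0,0],
    [0,0,0],
    [0,0,0],
    [0,0,0],
    [0,0,0],
    [0,0,0],
    [0,0,0],
    [0,0,0]
  ],
  "slide": [
    [0,0,0],
    [0,0,0],
    [0,0,0],
    [0,0,0],
    [0,0,0],
    [0,0,0],
    [0,0,0],
    [0,0,0],
    [0,0,0],
    [0,0,0]
  ],
  "gripper": [-1,-1,-1,-1,-1,-1,-1,-1,-1,-1]
}}

```text
time_s: 32.85
position: [0.4153, -0.0142, 0.1223]
tool_rot: [[1.0, 0.006, -0.0], [0.006, -1.0, -0.0], [-0.0, 0.0, -1.0]]
ft_force: [-0.5, -0.1, 0.4]
grip_width: 0.0001
```

```bash
python3 - <<'E'
from h import *
plan(.42,-.0138,.045,-89.65)
E
```

```text
t 32.9 pos [ 0.4153 -0.0142  0.1223] yaw -89.65 tilt [-0. -0. -1.] F [-0.5 -0.1  0.4] w 0.0001
dr_z -0.0000 slide [ 0.0047 -0.0004  0.0773] norm 0.077
```

{"fn": "jog_arm", "kwargs": {
  "dr": [
    [0,0,0],
    [0,0,0],
    [0,0,0],
    [0,0,0],
    [0,0,0],
    [0,0,0],
    [0,0,0],
    [0,0,0],
    [0,0,0],
    [0,0,0]
  ],
  "slide": [
    [0,0,0.03],
    [0,0,0.03],
    [0,0,0.012],
    [0,0,0.005],
    [0,0,0],
    [0.005,0,0],
    [0.005,0,0],
    [0.005,0,0],
    [0.005,0,0],
    [0,0,0]
  ],
  "gripper": [-1,-1,-1,-1,-1,-1,-1,-1,-1,-1]
}}

```text
time_s: 33.85
position: [0.4361, -0.0142, 0.0455]
tool_rot: [[1.0, 0.006, 0.001], [0.006, -1.0, -0.0], [0.001, 0.0, -1.0]]
ft_force: [-0.9, -0.2, -0.8]
grip_width: 0.0002
```

```bash
python3 - <<'E'
from h import *
plan(.42,-.0138,.045,-89.65)
d=shot('scene');zoom(d,(270,140,400,240),6,'b8')
E
```

```text
t 33.9 pos [ 0.4361 -0.0142  0.0455] yaw -89.65 tilt [ 0.001 -0.    -1.   ] F [-0.9 -0.2 -0.8] w 0.0002
dr_z 0.0001 slide [-0.0161 -0.0005  0.0005] norm 0.016
```

View pics/b8.png

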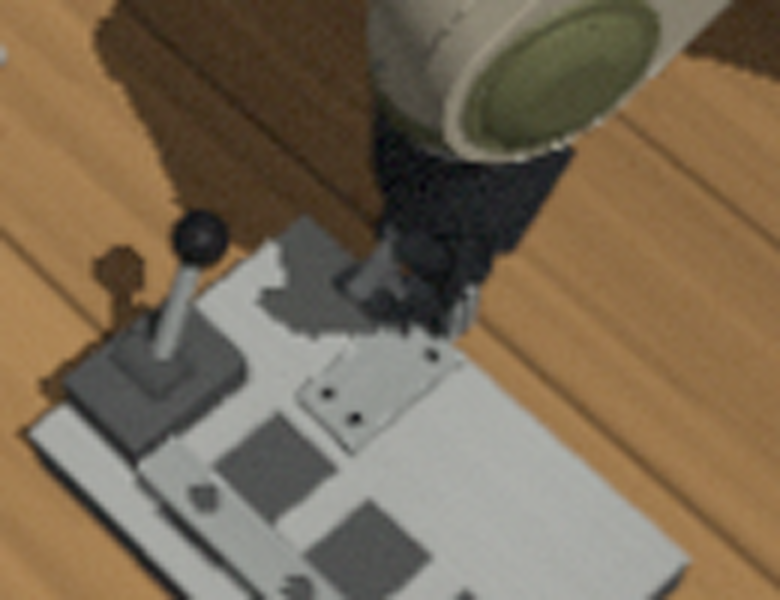

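{"fn": "jog_arm", "kwargs": {
  "dr": [
    [0,0,0],
    [0,0,0],
    [0,0,0],
    [0,0,0],
    [0,0,0],
    [0,0,0],
    [0,0,0],
    [0,0,0],
    [0,0,0],
    [0,0,0]
  ],
  "slide": [
    [0,0,0.0015],
    [0.006,0,0],
    [0.006,0,0],
    [0.006,0,0],
    [0.006,0,0],
    [0.006,0,0],
    [0.006,0,0],
    [0.006,0,0],
    [0.006,0,0],
    [0,0,0]
  ],
  "gripper": [-1,-1,-1,-1,-1,-1,-1,-1,-1,-1]
}}

```text
time_s: 34.9
position: [0.4843, -0.0139, 0.0439]
tool_rot: [[1.0, 0.006, 0.001], [0.006, -1.0, -0.0], [0.001, 0.0, -1.0]]
ft_force: [0.4, 0.4, 0.5]
grip_width: -0.0
```

```bash
python3 - <<'E'
from h import *
plan(.5243,-.0138,.044,-89.65)
d=shot('scene');zoom(d,(270,140,400,240),6,'b9')
E
```

```text
t 34.9 pos [ 0.4843 -0.0139  0.0439] yaw -89.65 tilt [ 0.001 -0.    -1.   ] F [0.4 0.4 0.5] w -0.0000
dr_z -0.0000 slide [ 0.04    0.0001 -0.0001] norm 0.040
```

View pics/b9.png

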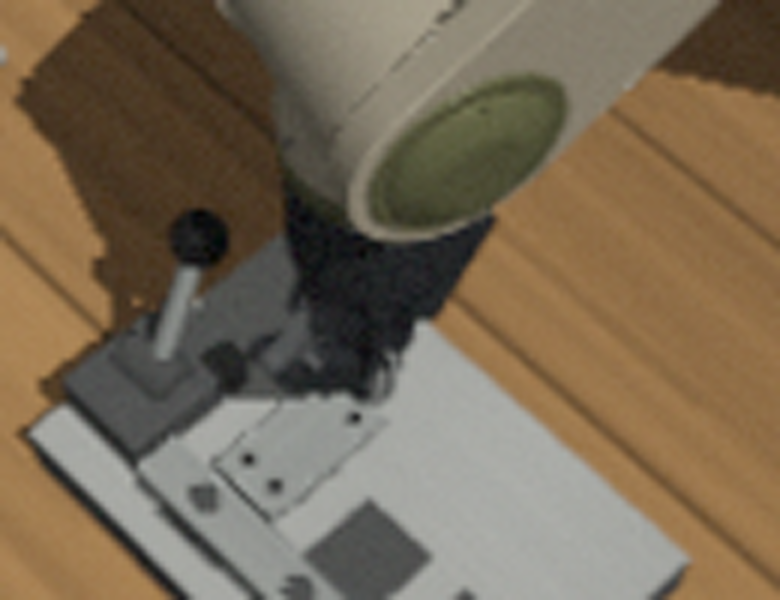

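{"fn": "jog_arm", "kwargs": {
  "dr": [
    [0,0,0],
    [0,0,0],
    [0,0,0],
    [0,0,0],
    [0,0,0],
    [0,0,0],
    [0,0,0],
    [0,0,0],
    [0,0,0],
    [0,0,0]
  ],
  "slide": [
    [0.005,0,0],
    [0.005,0,0],
    [0.005,0,0],
    [0.005,0,0],
    [0.004,0,0],
    [0.003,0,0],
    [0.002,0,0],
    [0.001,0,0],
    [0,0,0],
    [0,0,0]
  ],
  "gripper": [-1,-1,-1,-1,-1,-1,-1,-1,-1,-1]
}}

```text
time_s: 35.95
position: [0.5134, -0.0137, 0.0439]
tool_rot: [[1.0, 0.006, 0.0], [0.006, -1.0, -0.0], [0.0, 0.0, -1.0]]
ft_force: [-0.9, -0.1, -0.3]
grip_width: -0.0002
```

```bash
python3 - <<'E'
from h import *
plan(.519,-.0138,.044,-89.65)
d=shot('scene');zoom(d,(270,140,400,240),6,'c1a')
E
```

```text
t 36.0 pos [ 0.5134 -0.0137  0.0439] yaw -89.66 tilt [ 0. -0. -1.] F [-0.9 -0.1 -0.3] w -0.0002
dr_z -0.0001 slide [ 0.0056  0.0002 -0.0001] norm 0.006
```

View pics/c1a.png

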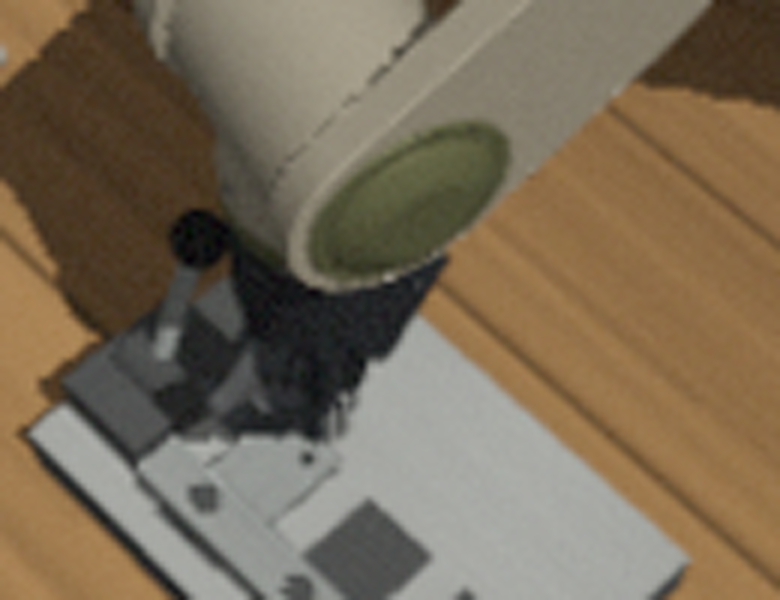

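{"fn": "jog_arm", "kwargs": {
  "dr": [
    [0,0,0],
    [0,0,0],
    [0,0,0],
    [0,0,0],
    [0,0,0],
    [0,0,0],
    [0,0,0],
    [0,0,0],
    [0,0,0],
    [0,0,0]
  ],
  "slide": [
    [0.001,0,0],
    [0.001,0,0],
    [0.001,0,0],
    [0.001,0,0],
    [0.001,0,0],
    [0.001,0,0],
    [0,0,0],
    [0,0,0],
    [0,0,0],
    [0,0,0]
  ],
  "gripper": [-1,-1,-1,-1,-1,-1,-1,-1,-1,-1]
}}

```text
time_s: 37.0
position: [0.5191, -0.0136, 0.0438]
tool_rot: [[1.0, 0.006, -0.0], [0.006, -1.0, 0.0], [-0.0, -0.0, -1.0]]
ft_force: [-2.1, -1.1, 0.0]
grip_width: -0.0003
```

```bash
python3 - <<'E'
from h import *
plan(.519,-.0138,.044,-89.65)
d=shot('scene');zoom(d,(290,180,390,240),8,'c2a')
E
```

```text
t 37.0 pos [ 0.5191 -0.0136  0.0438] yaw -89.66 tilt [-0.  0. -1.] F [-2.1 -1.1  0. ] w -0.0003
dr_z -0.0001 slide [-0.0001  0.0002 -0.0002] norm 0.000
```

View pics/c2a.png

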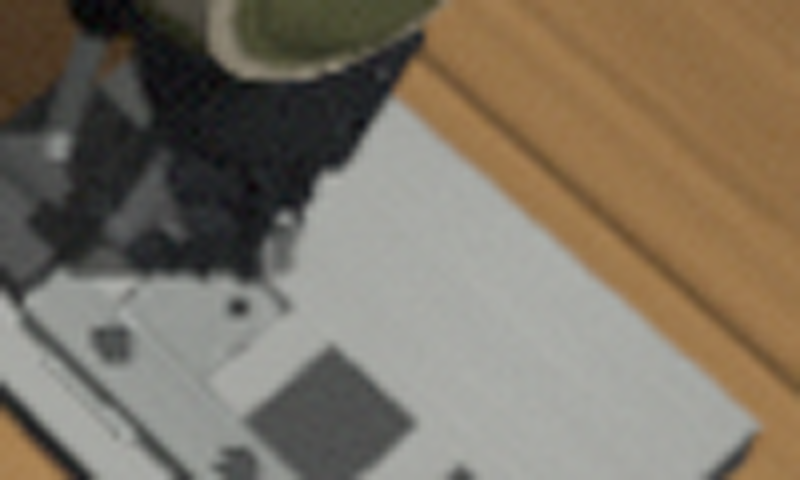

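{"fn": "jog_arm", "kwargs": {
  "dr": [
    [0,0,0],
    [0,0,0],
    [0,0,0],
    [0,0,0],
    [0,0,-0.149],
    [0,0,-0.149],
    [0,0,-0.149],
    [0,0,-0.149],
    [0,0,-0.149],
    [0,0,-0.149]
  ],
  "slide": [
    [-0.01,0,0],
    [-0.02,0,-0.02],
    [-0.02,0,-0.04],
    [0,0,-0.04],
    [0,0,-0.04],
    [0,0,-0.02],
    [0,0,0],
    [0,0,0],
    [0,0,0],
    [0,0,0]
  ],
  "gripper": [-1,-1,-1,-1,0.25,0.25,0.25,0.25,0.25,0.25]
}}

```text
time_s: 38.05
position: [0.4691, -0.0139, 0.2039]
tool_rot: [[0.617, 0.787, 0.001], [0.787, -0.617, -0.0], [0.001, 0.001, -1.0]]
ft_force: [0.2, -0.6, -0.5]
grip_width: 0.0534
```

```bash
python3 - <<'E'
from h import *
plan(.568,.2837,.12,-30.3)
d=shot('scene');zoom(d,(270,140,400,240),6,'c3a')
l,k=masks(d['pixels'])
for c in blobs(0,l,(350,240,520,380)): print(n if 0 else '','light',c.mean(0).round(),rect(d,c,.008))
E
```

```text
t 38.0 pos [ 0.4691 -0.0139  0.2039] yaw -38.08 tilt [ 0.001 -0.    -1.   ] F [ 0.2 -0.6 -0.5] w 0.0534
dr_z -0.1358 slide [ 0.3068 -0.0648  0.0839] norm 0.325
 light [392. 377.] (676.7, 384.5, 44.0, 10.0, -42.8)
 light [444. 343.] (534.8, 418.7, 69.9, 38.7, 10.5)
 light [399. 311.] (556.4, 300.3, 69.1, 39.4, -30.9)
 light [486. 284.] (345.2, 400.3, 131.7, 37.8, 51.5)
 light [360. 248.] (511.0, 114.5, 101.3, 49.1, 0.4)
```

View pics/c3a.png

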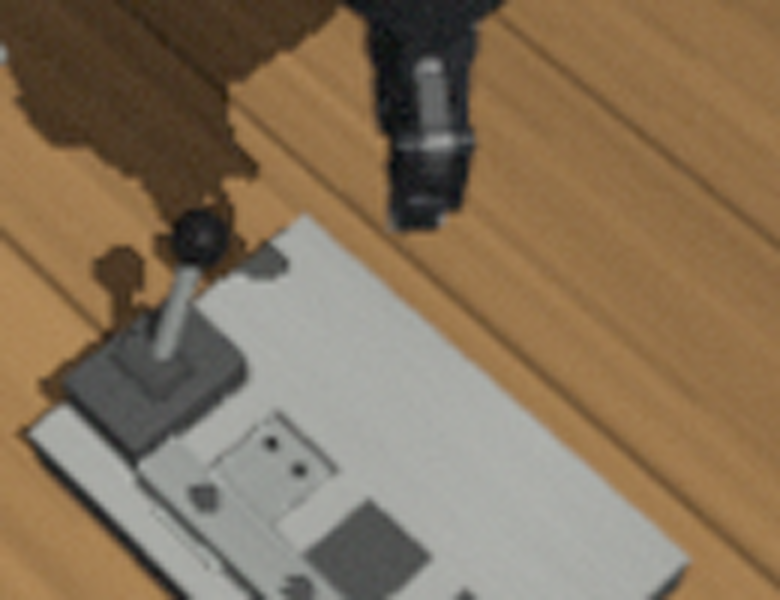

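Plate one is down in pocket 2: a gap shows at its rear wall, at about (305,445) in the crop. The second plate has been knocked to (0.557, 0.300), so I'll grip it there.

```bash
python3 - <<'E'
from h import *
plan(.5462,.3065,.011,-31)
E
```

```text
t 38.1 pos [ 0.4691 -0.0139  0.2039] yaw -37.66 tilt [ 0.001 -0.    -1.   ] F [-0.7  0.1 -1.4] w 0.0535
dr_z -0.1162 slide [ 0.3143 -0.0989  0.1929] norm 0.382
```

{"fn": "jog_arm", "kwargs": {
  "dr": [
    [0,0,-0.12],
    [0,0,0],
    [0,0,0],
    [0,0,0],
    [0,0,0],
    [0,0,0],
    [0,0,0],
    [0,0,0],
    [0,0,0],
    [0,0,0]
  ],
  "slide": [
    [0,0,0],
    [0.045,-0.014,0],
    [0.045,-0.014,0],
    [0.045,-0.014,0],
    [0.045,-0.014,0],
    [0.045,-0.014,0],
    [0.045,-0.014,0],
    [0.044,-0.014,0],
    [0,0,0],
    [0,0,0]
  ],
  "gripper": [0.25,0.25,0.25,0.25,0.25,0.25,0.25,0.25,0.25,0.25]
}}

```text
time_s: 39.1
position: [0.5498, 0.3055, 0.2033]
tool_rot: [[0.524, 0.852, -0.0], [0.852, -0.524, -0.0], [-0.0, 0.0, -1.0]]
ft_force: [0.1, -1.1, 0.7]
grip_width: 0.0537
```

```bash
python3 - <<'E'
from h import *
plan(.5462,.3065,.011,-31)
d=shot('scene');l,k=masks(d['pixels'])
for c in blobs(0,l,(350,240,520,380)): print('light',c.mean(0).round(),rect(d,c,.008))
zoom(d,(360,240,480,340),6,'c4a')
E
```

```text
t 39.1 pos [0.5498 0.3055 0.2033] yaw -31.59 tilt [-0. -0. -1.] F [ 0.1 -1.1  0.7] w 0.0537
dr_z -0.0103 slide [-0.001  -0.0036  0.1923] norm 0.192
light [392. 377.] (676.7, 384.5, 44.0, 10.0, -42.8)
light [444. 343.] (534.8, 418.8, 70.0, 38.6, 10.2)
light [399. 311.] (556.4, 300.4, 69.0, 39.3, -30.7)
light [445. 296.] (448.3, 352.0, 32.1, 15.1, 61.7)
light [488. 293.] (358.8, 417.4, 87.9, 37.8, 51.5)
light [445. 265.] (387.5, 303.3, 75.3, 21.6, -72.8)
light [502. 259.] (256.6, 394.3, 139.9, 35.7, 10.3)
light [465. 251.] (317.2, 327.5, 187.5, 82.5, -42.9)
light [372. 241.] (474.8, 134.7, 26.6, 14.3, -42.9)
```

View pics/c4a.png

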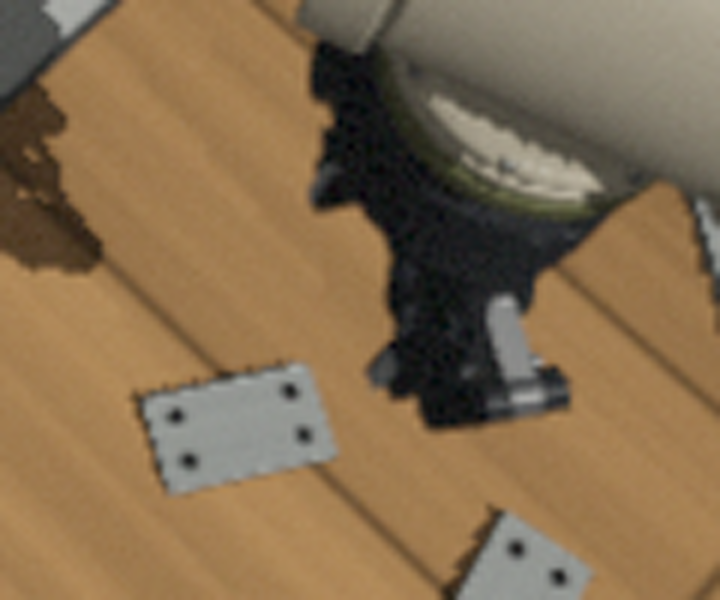

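{"fn": "jog_arm", "kwargs": {
  "dr": [
    [0,0,-0.01],
    [0,0,0],
    [0,0,0],
    [0,0,0],
    [0,0,0],
    [0,0,0],
    [0,0,0],
    [0,0,0],
    [0,0,0],
    [0,0,0]
  ],
  "slide": [
    [-0.001,-0.0035,0],
    [0,0,0.045],
    [0,0,0.045],
    [0,0,0.045],
    [0,0,0.035],
    [0,0,0.012],
    [0,0,0.006],
    [0,0,0.0035],
    [0,0,0],
    [0,0,0]
  ],
  "gripper": [0.25,0.25,0.25,0.25,0.25,0.25,0.25,0.25,0.25,0.25]
}}

```text
time_s: 40.15
position: [0.5473, 0.3061, 0.0138]
tool_rot: [[0.515, 0.857, 0.002], [0.857, -0.515, 0.001], [0.002, 0.002, -1.0]]
ft_force: [-0.0, 0.1, 0.1]
grip_width: 0.0535
```

{"fn": "jog_arm", "kwargs": {
  "dr": [
    [0,0,0],
    [0,0,0],
    [0,0,0],
    [0,0,0],
    [0,0,0],
    [0,0,0],
    [0,0,0],
    [0,0,0],
    [0,0,0],
    [0,0,0]
  ],
  "slide": [
    [0,0,0],
    [0,0,0],
    [0,0,0],
    [0,0,0],
    [0,0,0],
    [0,0,0],
    [0,0,0],
    [0,0,0],
    [0,0,0],
    [0,0,0]
  ],
  "gripper": [0.25,0.1,-0.1,-0.3,-0.4,-0.4,-0.4,-0.4,-0.4,-0.4],
  "force": 60
}}

```text
time_s: 41.15
position: [0.5468, 0.306, 0.013]
tool_rot: [[0.515, 0.857, 0.001], [0.857, -0.515, 0.0], [0.001, 0.001, -1.0]]
ft_force: [-0.7, -0.3, 4.9]
grip_width: 0.0354
```

```bash
python3 - <<'E'
from h import *
plan(.5462,.3065,.011,-31)
d=shot('scene')
zoom(d,(360,240,480,340),6,'c5a')
E
```

```text
t 41.1 pos [0.5468 0.306  0.013 ] yaw -30.98 tilt [ 0.001  0.    -1.   ] F [-0.7 -0.3  4.9] w 0.0354
dr_z 0.0003 slide [ 0.0001 -0.0007  0.002 ] norm 0.002
```

View pics/c5a.png

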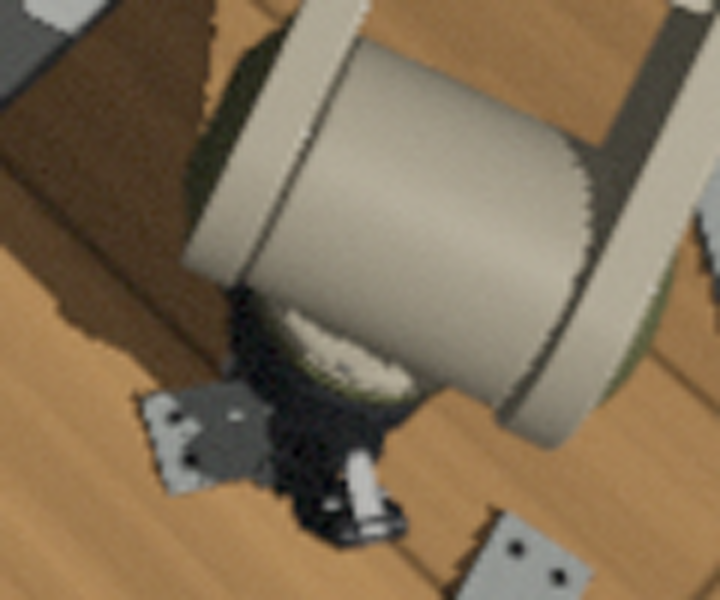

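{"fn": "jog_arm", "kwargs": {
  "dr": [
    [0,0,0],
    [0,0,0],
    [0,0,0],
    [0,0,-0.137],
    [0,0,-0.137],
    [0,0,-0.137],
    [0,0,-0.136],
    [0,0,0],
    [0,0,0],
    [0,0,0]
  ],
  "slide": [
    [0,0,-0.02],
    [0,0,-0.035],
    [0,0,-0.035],
    [0,0,0],
    [0,0,0],
    [0,0,0],
    [0,0,0],
    [-0.0432,-0.0132,0],
    [-0.0432,-0.0132,0],
    [-0.0432,-0.0132,0]
  ],
  "gripper": [-0.4,-0.4,-0.4,-0.4,-0.4,-0.4,-0.4,-0.4,-0.4,-0.4],
  "force": 60
}}

```text
time_s: 42.2
position: [0.5068, 0.1749, 0.102]
tool_rot: [[-0.007, 1.0, -0.001], [1.0, 0.007, -0.0], [-0.0, -0.001, -1.0]]
ft_force: [-0.3, -0.8, -2.4]
grip_width: 0.0358
```

{"fn": "jog_arm", "kwargs": {
  "dr": [
    [0,0,0],
    [0,0,0],
    [0,0,0],
    [0,0,0],
    [0,0,0],
    [0,0,0],
    [0,0,0],
    [0,0,0],
    [0,0,0],
    [0,0,0]
  ],
  "slide": [
    [-0.0432,-0.0132,0],
    [-0.0432,-0.0132,0],
    [-0.0432,-0.0132,0],
    [0,0,0],
    [0,0,0],
    [0,0,0],
    [0,0,0],
    [0,0,0],
    [0,0,0],
    [0,0,0]
  ],
  "gripper": [-0.4,-0.4,-0.4,-0.4,-0.4,-0.4,-0.4,-0.4,-0.4,-0.4]
}}

```text
time_s: 43.2
position: [0.4691, 0.0466, 0.1023]
tool_rot: [[-0.007, 1.0, -0.0], [1.0, 0.007, 0.0], [0.0, -0.0, -1.0]]
ft_force: [-0.3, 0.3, -1.2]
grip_width: 0.0355
```

```bash
python3 - <<'E'
from h import *
plan(.4690,.0459,.0435,.35)
d=shot('scene');zoom(d,(270,140,400,240),6,'c6a')
E
```

```text
t 43.2 pos [0.4691 0.0466 0.1023] yaw 0.40 tilt [-0.  0. -1.] F [-0.3  0.3 -1.2] w 0.0355
dr_z 0.0008 slide [-0.0007 -0.0001  0.0588] norm 0.059
```

View pics/c6a.png

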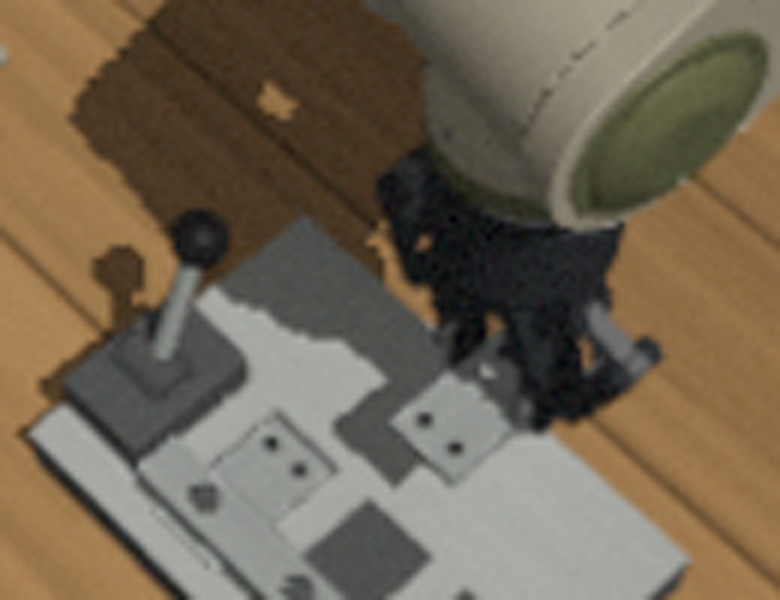

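{"fn": "jog_arm", "kwargs": {
  "dr": [
    [0,0,0],
    [0,0,0],
    [0,0,0],
    [0,0,0],
    [0,0,0],
    [0,0,0],
    [0,0,0],
    [0,0,0],
    [0,0,0],
    [0,0,0]
  ],
  "slide": [
    [-0.0007,0,0.025],
    [0,0,0.02],
    [0,0,0.008],
    [0,0,0.004],
    [0,0,0.002],
    [0,0,0],
    [0,0,0],
    [0,0,0],
    [0,0,0],
    [0,0,0]
  ],
  "gripper": [-0.4,-0.4,-0.4,-0.4,-0.4,-0.4,-0.4,-0.4,-0.4,-0.4]
}}

```text
time_s: 44.25
position: [0.4691, 0.0455, 0.0435]
tool_rot: [[-0.006, 1.0, 0.0], [1.0, 0.006, -0.0], [-0.0, 0.0, -1.0]]
ft_force: [-0.9, 0.3, -1.4]
grip_width: 0.0359
```

{"fn": "jog_arm", "kwargs": {
  "dr": [
    [0,0,0],
    [0,0,0],
    [0,0,0],
    [0,0,0],
    [0,0,0],
    [0,0,0],
    [0,0,0],
    [0,0,0],
    [0,0,0],
    [0,0,0]
  ],
  "slide": [
    [0,0.005,0],
    [0,0.006,0],
    [0,0.006,0],
    [0,0.006,0],
    [0,0.006,0],
    [0,0.006,0],
    [0,0.005,0],
    [0,0,0],
    [0,0,0],
    [0,0,0]
  ],
  "gripper": [-0.4,-0.4,-0.4,-0.4,-0.4,-0.4,-0.4,-0.4,-0.4,-0.4]
}}

```text
time_s: 45.25
position: [0.5087, 0.0458, 0.0433]
tool_rot: [[-0.006, 1.0, -0.0], [1.0, 0.006, 0.0], [0.0, -0.0, -1.0]]
ft_force: [-0.3, -0.4, -2.5]
grip_width: 0.0354
```

```bash
python3 - <<'E'
from h import *
p=j2w(13,26,0);plan(p[0],p[1],.0435,.35)
d=shot('scene');zoom(d,(270,140,400,240),6,'c7a')
E
```

```text
t 45.2 pos [0.5087 0.0458 0.0433] yaw 0.36 tilt [-0.  0. -1.] F [-0.3 -0.4 -2.5] w 0.0354
dr_z 0.0001 slide [ 0.0003  0.0303 -0.0002] norm 0.030
```

View pics/c7a.png

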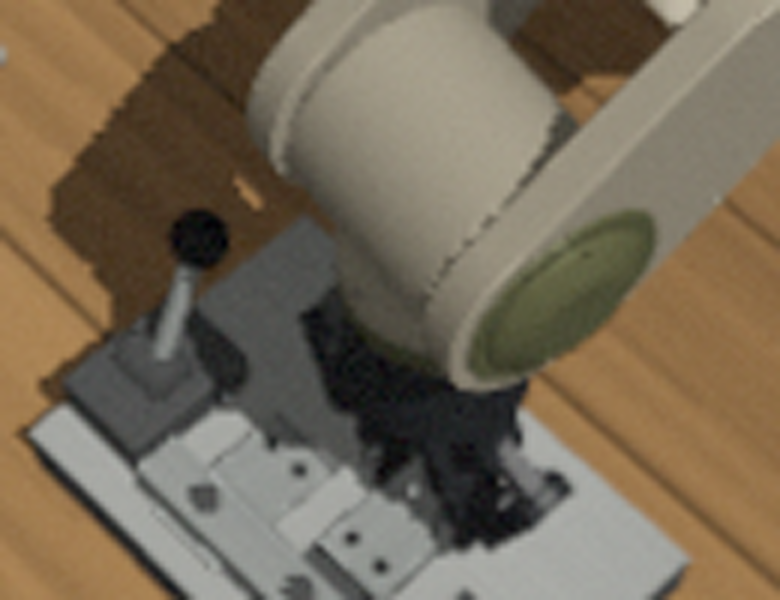

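{"fn": "jog_arm", "kwargs": {
  "dr": [
    [0,0,0],
    [0,0,0],
    [0,0,0],
    [0,0,0],
    [0,0,0],
    [0,0,0],
    [0,0,0],
    [0,0,0],
    [0,0,0],
    [0,0,0]
  ],
  "slide": [
    [0,0.005,0.0004],
    [0,0.006,0],
    [0,0.006,0],
    [0,0.006,0],
    [0,0.005,0],
    [0,0.004,0],
    [0,0.002,0],
    [0,0,0],
    [0,0,0],
    [0,0,0]
  ],
  "gripper": [-0.4,-0.4,-0.4,-0.4,-0.4,-0.4,-0.4,-0.4,-0.4,-0.4]
}}

```text
time_s: 46.3
position: [0.543, 0.046, 0.0429]
tool_rot: [[-0.006, 1.0, 0.0], [1.0, 0.006, -0.0], [-0.0, 0.0, -1.0]]
ft_force: [0.7, -0.3, -1.5]
grip_width: 0.0355
```

```bash
python3 - <<'E'
from h import *
p=j2w(20,26,0);plan(p[0],p[1],.0435,.35)
d=shot('scene');zoom(d,(290,180,400,250),7,'c8a')
E
```

```text
t 46.3 pos [0.543  0.046  0.0429] yaw 0.35 tilt [ 0. -0. -1.] F [ 0.7 -0.3 -1.5] w 0.0355
dr_z 0.0001 slide [ 0.0003  0.003  -0.0006] norm 0.003
```

View pics/c8a.png

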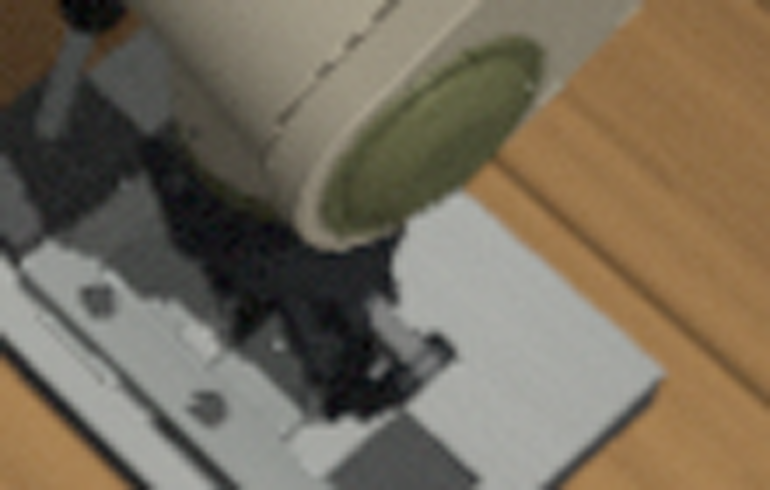

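{"fn": "jog_arm", "kwargs": {
  "dr": [
    [0,0,0],
    [0,0,0],
    [0,0,0],
    [0,0,0],
    [0,0,0],
    [0,0,0],
    [0,0,0],
    [0,0,0],
    [0,0,0],
    [0,0,0]
  ],
  "slide": [
    [0,0,0],
    [0,0,0],
    [0,0,0],
    [0,0,-0.01],
    [0,0,-0.02],
    [0,0,-0.02],
    [0,-0.04,-0.02],
    [0,-0.045,0],
    [0,-0.045,0],
    [0,0,0]
  ],
  "gripper": [0.05,0.05,0.05,0.05,0.05,0.05,-1,-1,-1,-1]
}}

```text
time_s: 47.35
position: [0.4073, 0.0461, 0.1132]
tool_rot: [[-0.006, 1.0, -0.005], [1.0, 0.006, 0.001], [0.001, -0.005, -1.0]]
ft_force: [0.5, -0.3, 0.4]
grip_width: -0.0003
```

```bash
python3 - <<'E'
from h import *
p=j2w(-30,26,0);plan(p[0],p[1],.044,.35)
d=shot('scene');zoom(d,(280,170,400,250),6,'c9a')
E
```

```text
t 47.4 pos [0.4073 0.0461 0.1132] yaw 0.37 tilt [-0.005  0.001 -1.   ] F [ 0.5 -0.3  0.4] w -0.0003
dr_z 0.0003 slide [-0.0006  0.0888  0.0692] norm 0.113
```

View pics/c9a.png

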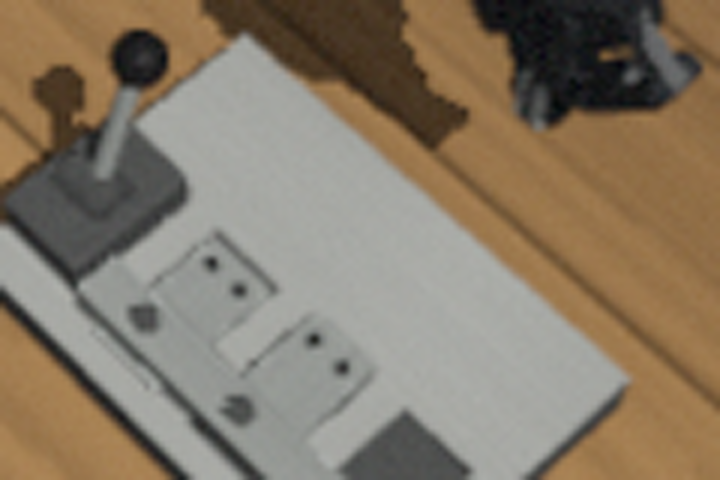

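{"fn": "jog_arm", "kwargs": {
  "dr": [
    [0,0,0],
    [0,0,0],
    [0,0,0],
    [0,0,0],
    [0,0,0],
    [0,0,0],
    [0,0,0],
    [0,0,0],
    [0,0,0],
    [0,0,0]
  ],
  "slide": [
    [0,0.044,0],
    [0,0.044,0],
    [0,0,0.04],
    [0,0,0.02],
    [0,0,0.006],
    [0,0,0.003],
    [0,0,0],
    [0,0.004,0],
    [0,0.004,0],
    [0,0,0]
  ],
  "gripper": [-1,-1,-1,-1,-1,-1,-1,-1,-1,-1]
}}

```text
time_s: 48.4
position: [0.5099, 0.0457, 0.0445]
tool_rot: [[-0.006, 1.0, 0.002], [1.0, 0.006, -0.0], [-0.0, 0.002, -1.0]]
ft_force: [0.0, -0.3, -0.4]
grip_width: -0.0002
```

```bash
python3 - <<'E'
from h import *
p=j2w(-12,26,0);plan(p[0],p[1],.0435,.35)
d=shot('scene');zoom(d,(280,170,400,250),6,'d1')
E
```

```text
t 48.4 pos [0.5099 0.0457 0.0445] yaw 0.35 tilt [ 0.002 -0.    -1.   ] F [ 0.  -0.3 -0.4] w -0.0002
dr_z 0.0001 slide [0.0004 0.0041 0.001 ] norm 0.004
```

View pics/d1.png

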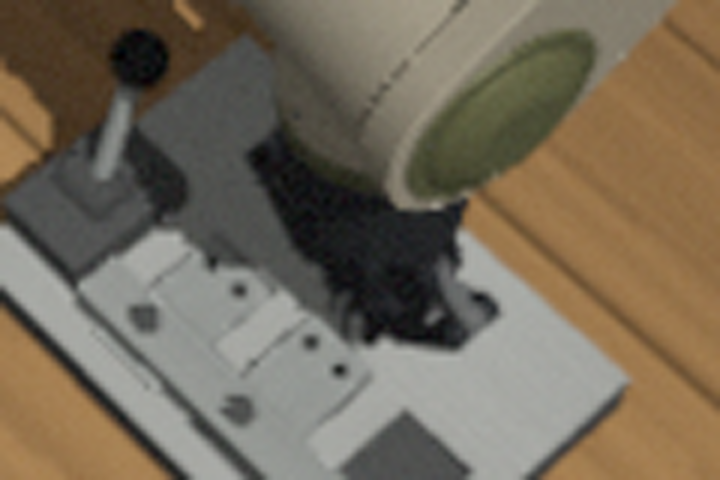

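{"fn": "jog_arm", "kwargs": {
  "dr": [
    [0,0,0],
    [0,0,0],
    [0,0,0],
    [0,0,0],
    [0,0,0],
    [0,0,0],
    [0,0,0],
    [0,0,0],
    [0,0,0],
    [0,0,0]
  ],
  "slide": [
    [0,0,0.001],
    [0,0.001,0],
    [0,0.001,0],
    [0,0.001,0],
    [0,0.001,0],
    [0,0.001,0],
    [0,0,0],
    [0,0,0],
    [0,0,0],
    [0,0,0]
  ],
  "gripper": [-1,-1,-1,-1,-1,-1,-1,-1,-1,-1]
}}

```text
time_s: 49.45
position: [0.514, 0.0458, 0.0429]
tool_rot: [[-0.006, 1.0, 0.0], [1.0, 0.006, -0.0], [-0.0, 0.0, -1.0]]
ft_force: [-1.0, 0.1, 0.0]
grip_width: 0.0002
```

```bash
python3 - <<'E'
from h import *
p=j2w(-12,26,0);plan(p[0],p[1],.0435,.35)
d=shot('scene');zoom(d,(280,170,400,250),6,'d2')
E
```

```text
t 49.5 pos [0.514  0.0458 0.0429] yaw 0.35 tilt [ 0. -0. -1.] F [-1.   0.1  0. ] w 0.0002
dr_z 0.0001 slide [ 0.0003  0.     -0.0006] norm 0.001
```

View pics/d2.png

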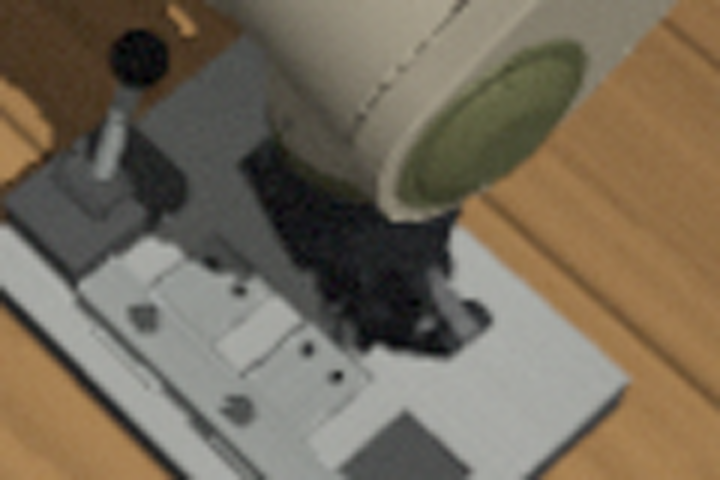

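{"fn": "jog_arm", "kwargs": {
  "dr": [
    [0,0,0],
    [0,0,0],
    [0,0,0],
    [0,0,0],
    [0,0,-0.088],
    [0,0,-0.088],
    [0,0,0],
    [0,0,0],
    [0,0,0],
    [0,0,0]
  ],
  "slide": [
    [0,-0.01,0],
    [0,-0.03,-0.03],
    [0,-0.03,-0.04],
    [0,0,-0.045],
    [0,0,-0.045],
    [0,0,0],
    [0.045,0,0],
    [0.045,0,0],
    [0,0,0],
    [0,0,0]
  ],
  "gripper": [-1,-1,-1,-1,0.25,0.25,0.25,0.25,0.25,0.25]
}}

```text
time_s: 50.5
position: [0.4271, 0.1344, 0.2028]
tool_rot: [[-0.183, 0.983, 0.0], [0.983, 0.183, -0.0], [-0.0, 0.0, -1.0]]
ft_force: [0.2, -0.0, -0.3]
grip_width: 0.0534
```

```bash
python3 - <<'E'
from h import *
d=shot('scene');zoom(d,(280,170,400,250),6,'d3')
l,k=masks(d['pixels'])
for c in blobs(0,l,(350,240,520,380)): print('light',c.mean(0).round(),rect(d,c,.008))
plan(.5227,.4163,.0115,10.4)
E
```

```text
light [392. 377.] (676.7, 384.5, 44.0, 10.0, -42.8)
light [444. 343.] (534.8, 418.7, 69.9, 38.7, 10.5)
light [486. 283.] (345.3, 400.2, 131.6, 37.7, 51.7)
light [360. 248.] (510.9, 114.5, 101.3, 49.0, 0.2)
t 50.5 pos [0.4274 0.1337 0.2028] yaw 10.47 tilt [ 0. -0. -1.] F [0.6 0.  0.2] w 0.0533
dr_z 0.0013 slide [0.2608 0.1447 0.1913] norm 0.354
```

View pics/d3.png

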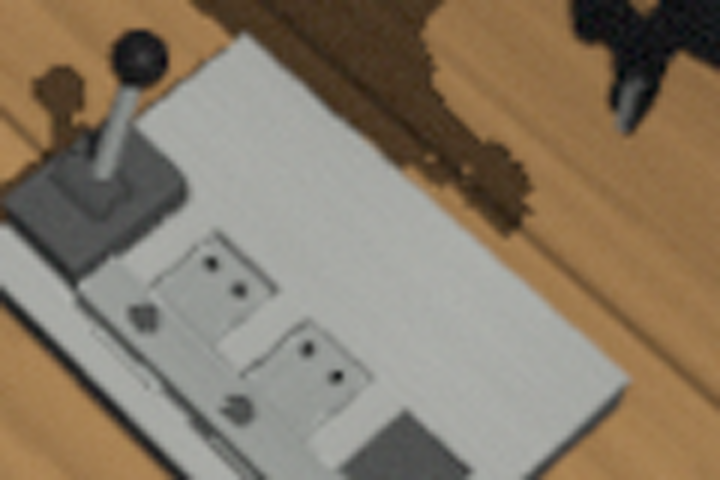

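Both plates look seated: rear gaps show, and the hole spacing between them matches the 60 mm pocket pitch. Now the third plate.

{"fn": "jog_arm", "kwargs": {
  "dr": [
    [0,0,0],
    [0,0,0],
    [0,0,0],
    [0,0,0],
    [0,0,0],
    [0,0,0],
    [0,0,0],
    [0,0,0],
    [0,0,0],
    [0,0,0]
  ],
  "slide": [
    [0.0373,0.0207,0],
    [0.0373,0.0207,0],
    [0.0373,0.0207,0],
    [0.0373,0.0207,0],
    [0.0373,0.0207,0],
    [0.0373,0.0207,0],
    [0.037,0.0205,0],
    [0,0,0],
    [0,0,0],
    [0,0,0]
  ],
  "gripper": [0.25,0.25,0.25,0.25,0.25,0.25,0.25,0.25,0.25,0.25]
}}

```text
time_s: 51.55
position: [0.5233, 0.4149, 0.2029]
tool_rot: [[-0.179, 0.984, -0.0], [0.984, 0.179, -0.001], [-0.0, -0.0, -1.0]]
ft_force: [-0.0, -0.9, 0.1]
grip_width: 0.0532
```

```bash
python3 - <<'E'
from h import *
d=shot('scene');zoom(d,(400,280,500,380),6,'d4')
plan(.5227,.4163,.0115,10.4)
E
```

```text
t 51.6 pos [0.5232 0.415  0.2032] yaw 10.33 tilt [-0. -0. -1.] F [ 0.3 -0.3  0.4] w 0.0530
dr_z -0.0012 slide [ 0.0014 -0.0003  0.1917] norm 0.192
```

View pics/d4.png

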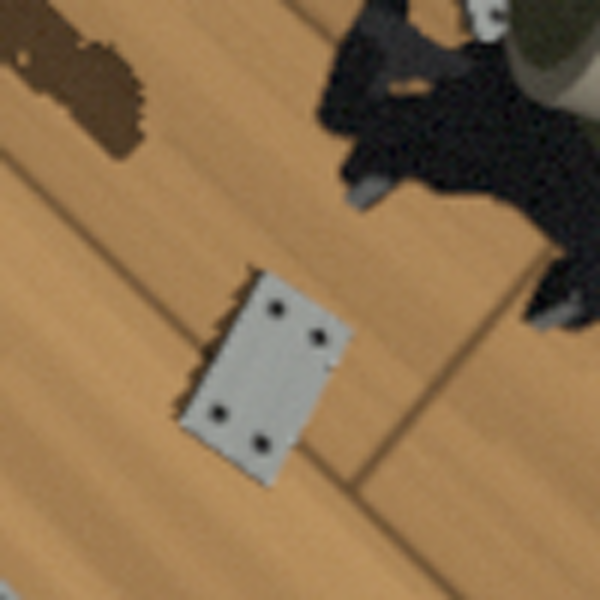

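{"fn": "jog_arm", "kwargs": {
  "dr": [
    [0,0,0],
    [0,0,0],
    [0,0,0],
    [0,0,0],
    [0,0,0],
    [0,0,0],
    [0,0,0],
    [0,0,0],
    [0,0,0],
    [0,0,0]
  ],
  "slide": [
    [0.0014,0,0],
    [0,0,0.045],
    [0,0,0.045],
    [0,0,0.045],
    [0,0,0.035],
    [0,0,0.012],
    [0,0,0.006],
    [0,0,0.003],
    [0,0,0],
    [0,0,0]
  ],
  "gripper": [0.25,0.25,0.25,0.25,0.25,0.25,0.25,0.25,0.25,0.25]
}}

```text
time_s: 52.6
position: [0.5231, 0.4183, 0.0135]
tool_rot: [[-0.181, 0.983, 0.002], [0.983, 0.181, 0.001], [0.001, 0.002, -1.0]]
ft_force: [-0.1, 1.1, 0.6]
grip_width: 0.0529
```

{"fn": "jog_arm", "kwargs": {
  "dr": [
    [0,0,0],
    [0,0,0],
    [0,0,0],
    [0,0,0],
    [0,0,0],
    [0,0,0],
    [0,0,0],
    [0,0,0],
    [0,0,0],
    [0,0,0]
  ],
  "slide": [
    [0,0,0],
    [0,0,0],
    [0,0,0],
    [0,0,0],
    [0,0,0],
    [0,0,0],
    [0,0,0],
    [0,0,0],
    [0,0,0],
    [0,0,0]
  ],
  "gripper": [0.25,0.1,-0.1,-0.3,-0.4,-0.4,-0.4,-0.4,-0.4,-0.4],
  "force": 60
}}

```text
time_s: 53.6
position: [0.5228, 0.418, 0.0127]
tool_rot: [[-0.181, 0.983, 0.001], [0.983, 0.181, 0.0], [0.0, 0.001, -1.0]]
ft_force: [-1.4, -1.3, 6.3]
grip_width: 0.0362
```

```bash
python3 - <<'E'
from h import *
d=shot('scene');zoom(d,(400,280,500,380),6,'d5')
p=j2w(-57,86,0);plan(p[0],p[1],.1,.35)
E
```

```text
t 53.6 pos [0.5228 0.418  0.0127] yaw 10.44 tilt [ 0.001  0.    -1.   ] F [-1.6 -1.6  5.8] w 0.0359
dr_z 0.1761 slide [-0.3118 -0.056  -0.0873] norm 0.329
```

View pics/d5.png

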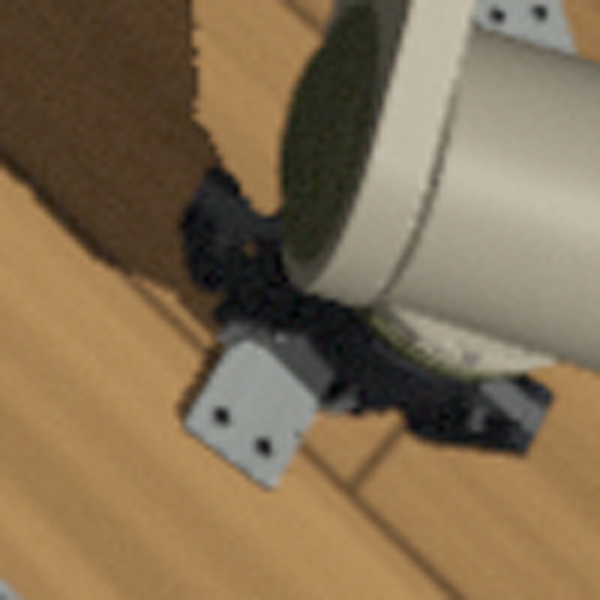

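{"fn": "jog_arm", "kwargs": {
  "dr": [
    [0,0,0],
    [0,0,0],
    [0,0,0],
    [0,0,0.088],
    [0,0,0.088],
    [0,0,0],
    [0,0,0],
    [0,0,0],
    [0,0,0],
    [0,0,0]
  ],
  "slide": [
    [0,0,-0.02],
    [0,0,-0.035],
    [0,0,-0.035],
    [0,0,0],
    [0,0,0],
    [-0.0445,-0.008,0],
    [-0.0445,-0.008,0],
    [-0.0445,-0.008,0],
    [-0.0445,-0.008,0],
    [-0.0445,-0.008,0]
  ],
  "gripper": [-0.4,-0.4,-0.4,-0.4,-0.4,-0.4,-0.4,-0.4,-0.4,-0.4]
}}

```text
time_s: 54.65
position: [0.4831, 0.1937, 0.1017]
tool_rot: [[-0.007, 1.0, -0.0], [1.0, 0.007, -0.0], [-0.0, -0.0, -1.0]]
ft_force: [1.4, -1.1, -2.1]
grip_width: 0.0357
```

{"fn": "jog_arm", "kwargs": {
  "dr": [
    [0,0,0],
    [0,0,0],
    [0,0,0],
    [0,0,0],
    [0,0,0],
    [0,0,0],
    [0,0,0],
    [0,0,0],
    [0,0,0],
    [0,0,0]
  ],
  "slide": [
    [-0.0445,-0.008,0],
    [-0.0445,-0.008,0],
    [0,0,0],
    [0,0,0],
    [0,0,0],
    [0,0,0],
    [0,0,0],
    [0,0,0],
    [0,0,0],
    [0,0,0]
  ],
  "gripper": [-0.4,-0.4,-0.4,-0.4,-0.4,-0.4,-0.4,-0.4,-0.4,-0.4]
}}

```text
time_s: 55.65
position: [0.4685, 0.1063, 0.1019]
tool_rot: [[-0.006, 1.0, -0.0], [1.0, 0.006, 0.0], [0.0, -0.0, -1.0]]
ft_force: [0.5, -0.2, -2.3]
grip_width: 0.0355
```

```bash
python3 - <<'E'
from h import *
d=shot('scene');zoom(d,(280,150,410,250),6,'d6')
p=j2w(-57,86,0);plan(p[0],p[1],.0430,.35)
E
```

```text
t 55.7 pos [0.4685 0.1062 0.1019] yaw 0.37 tilt [ 0. -0. -1.] F [-0.2 -0.  -2.8] w 0.0354
dr_z 0.0003 slide [-0.0004  0.0002  0.0589] norm 0.059
```

View pics/d6.png

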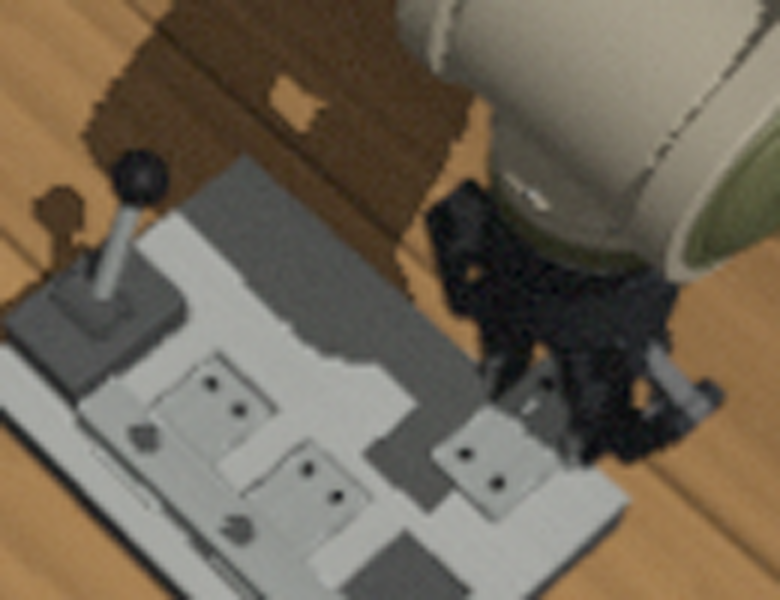

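{"fn": "jog_arm", "kwargs": {
  "dr": [
    [0,0,0],
    [0,0,0],
    [0,0,0],
    [0,0,0],
    [0,0,0],
    [0,0,0],
    [0,0,0],
    [0,0,0],
    [0,0,0],
    [0,0,0]
  ],
  "slide": [
    [-0.0003,0,0.025],
    [0,0,0.02],
    [0,0,0.008],
    [0,0,0.004],
    [0,0,0.002],
    [0,0,0],
    [0,0,0],
    [0,0,0],
    [0,0,0],
    [0,0,0]
  ],
  "gripper": [-0.4,-0.4,-0.4,-0.4,-0.4,-0.4,-0.4,-0.4,-0.4,-0.4]
}}

```text
time_s: 56.7
position: [0.4685, 0.1058, 0.0431]
tool_rot: [[-0.006, 1.0, 0.0], [1.0, 0.006, -0.0], [-0.0, 0.0, -1.0]]
ft_force: [-0.0, 0.2, -2.8]
grip_width: 0.0355
```

{"fn": "jog_arm", "kwargs": {
  "dr": [
    [0,0,0],
    [0,0,0],
    [0,0,0],
    [0,0,0],
    [0,0,0],
    [0,0,0],
    [0,0,0],
    [0,0,0],
    [0,0,0],
    [0,0,0]
  ],
  "slide": [
    [0,0.005,0],
    [0,0.006,0],
    [0,0.006,0],
    [0,0.006,0],
    [0,0.006,0],
    [0,0.006,0],
    [0,0.005,0],
    [0,0,0],
    [0,0,0],
    [0,0,0]
  ],
  "gripper": [-0.4,-0.4,-0.4,-0.4,-0.4,-0.4,-0.4,-0.4,-0.4,-0.4]
}}

```text
time_s: 57.7
position: [0.5082, 0.1061, 0.0429]
tool_rot: [[-0.006, 1.0, -0.0], [1.0, 0.006, -0.0], [-0.0, -0.0, -1.0]]
ft_force: [-0.1, -0.6, -1.5]
grip_width: 0.0359
```

```bash
python3 - <<'E'
from h import *
d=shot('scene');zoom(d,(280,170,410,270),6,'d7')
p=j2w(17,86,0);plan(p[0],p[1],.0430,.35)
E
```

```text
t 57.8 pos [0.5082 0.1061 0.0429] yaw 0.36 tilt [-0. -0. -1.] F [ 0.1  0.3 -2. ] w 0.0353
dr_z 0.0002 slide [ 0.      0.0345 -0.0001] norm 0.034
```

View pics/d7.png

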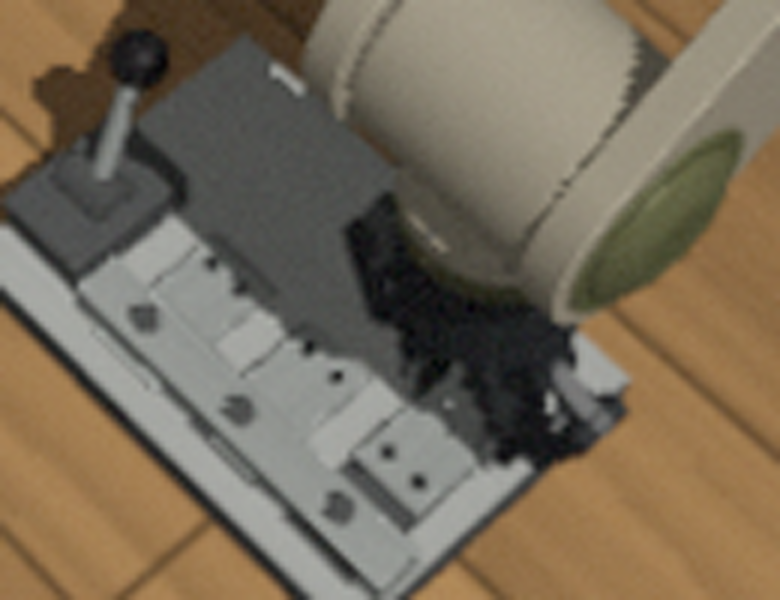

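{"fn": "jog_arm", "kwargs": {
  "dr": [
    [0,0,0],
    [0,0,0],
    [0,0,0],
    [0,0,0],
    [0,0,0],
    [0,0,0],
    [0,0,0],
    [0,0,0],
    [0,0,0],
    [0,0,0]
  ],
  "slide": [
    [0,0.005,0],
    [0,0.006,0],
    [0,0.006,0],
    [0,0.006,0],
    [0,0.006,0],
    [0,0.004,0],
    [0,0.002,0],
    [0,0,0],
    [0,0,0],
    [0,0,0]
  ],
  "gripper": [-0.4,-0.4,-0.4,-0.4,-0.4,-0.4,-0.4,-0.4,-0.4,-0.4]
}}

```text
time_s: 58.75
position: [0.5432, 0.1063, 0.0429]
tool_rot: [[-0.006, 1.0, -0.0], [1.0, 0.006, 0.0], [0.0, -0.0, -1.0]]
ft_force: [0.6, -0.1, -2.8]
grip_width: 0.0356
```

{"fn": "jog_arm", "kwargs": {
  "dr": [
    [0,0,0],
    [0,0,0],
    [0,0,0],
    [0,0,0],
    [0,0,0],
    [0,0,0],
    [0,0,0],
    [0,0,0],
    [0,0,0],
    [0,0,0]
  ],
  "slide": [
    [0,0,0],
    [0,0,0],
    [0,0,0],
    [0,0,-0.01],
    [0,0,-0.02],
    [0,0,-0.02],
    [0,-0.04,-0.02],
    [0,-0.045,0],
    [0,-0.045,0],
    [0,0,0]
  ],
  "gripper": [0.05,0.05,0.05,0.05,0.05,0.05,-1,-1,-1,-1]
}}

```text
time_s: 59.75
position: [0.4077, 0.1059, 0.1132]
tool_rot: [[-0.007, 1.0, -0.005], [1.0, 0.007, 0.0], [0.0, -0.005, -1.0]]
ft_force: [-0.1, -0.6, -1.0]
grip_width: -0.0003
```

```bash
python3 - <<'E'
from h import *
d=shot('scene');zoom(d,(280,170,410,270),6,'d8')
p=j2w(-30,86,0);plan(p[0],p[1],.0430,.35)
E
```

```text
t 59.8 pos [0.4115 0.1057 0.1138] yaw 0.38 tilt [-0.  0. -1.] F [ 1.5 -0.5  0.3] w 0.0002
dr_z 0.0005 slide [-0.0002  0.0842  0.0708] norm 0.110
```

View pics/d8.png

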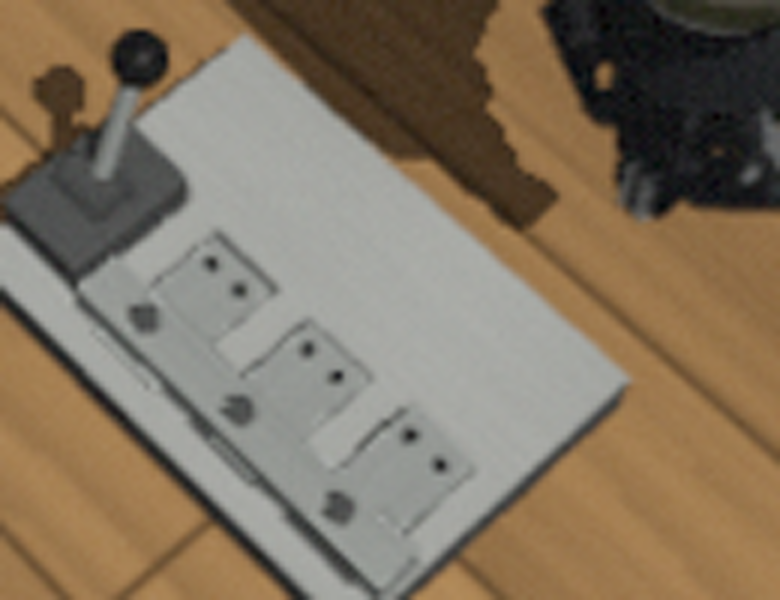

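{"fn": "jog_arm", "kwargs": {
  "dr": [
    [0,0,0],
    [0,0,0],
    [0,0,0],
    [0,0,0],
    [0,0,0],
    [0,0,0],
    [0,0,0],
    [0,0,0],
    [0,0,0],
    [0,0,0]
  ],
  "slide": [
    [0,0.042,0],
    [0,0.042,0],
    [0,0,0.04],
    [0,0,0.02],
    [0,0,0.007],
    [0,0,0.0035],
    [0,0,0],
    [0,0.004,0],
    [0,0.004,0],
    [0,0.003,0]
  ],
  "gripper": [-1,-1,-1,-1,-1,-1,-1,-1,-1,-1]
}}

```text
time_s: 60.8
position: [0.5093, 0.1061, 0.0431]
tool_rot: [[-0.006, 1.0, 0.002], [1.0, 0.006, -0.0], [-0.0, 0.002, -1.0]]
ft_force: [-0.1, 0.6, -0.5]
grip_width: 0.0001
```

{"fn": "jog_arm", "kwargs": {
  "dr": [
    [0,0,0],
    [0,0,0],
    [0,0,0],
    [0,0,0],
    [0,0,0],
    [0,0,0],
    [0,0,0],
    [0,0,0],
    [0,0,0],
    [0,0,0]
  ],
  "slide": [
    [0,0.001,0],
    [0,0.001,0],
    [0,0.001,0],
    [0,0.001,0],
    [0,0.001,0],
    [0,0,0],
    [0,0,0],
    [0,0,0],
    [0,0,0],
    [0,0,0]
  ],
  "gripper": [-1,-1,-1,-1,-1,-1,-1,-1,-1,-1]
}}

```text
time_s: 61.8
position: [0.5135, 0.1061, 0.0424]
tool_rot: [[-0.006, 1.0, -0.0], [1.0, 0.006, -0.0], [-0.0, -0.0, -1.0]]
ft_force: [-1.1, 0.3, 1.1]
grip_width: 0.0001
```

```bash
python3 - <<'E'
from h import *
d=shot('scene');zoom(d,(280,170,410,270),6,'d9')
p=j2w(-12,86,0);plan(p[0],p[1],.0430,.35)
E
```

```text
t 61.9 pos [0.5134 0.1061 0.0424] yaw 0.36 tilt [-0.  0. -1.] F [-0.6  0.6 -0. ] w -0.0001
dr_z 0.0001 slide [ 0.      0.0002 -0.0006] norm 0.001
```

View pics/d9.png

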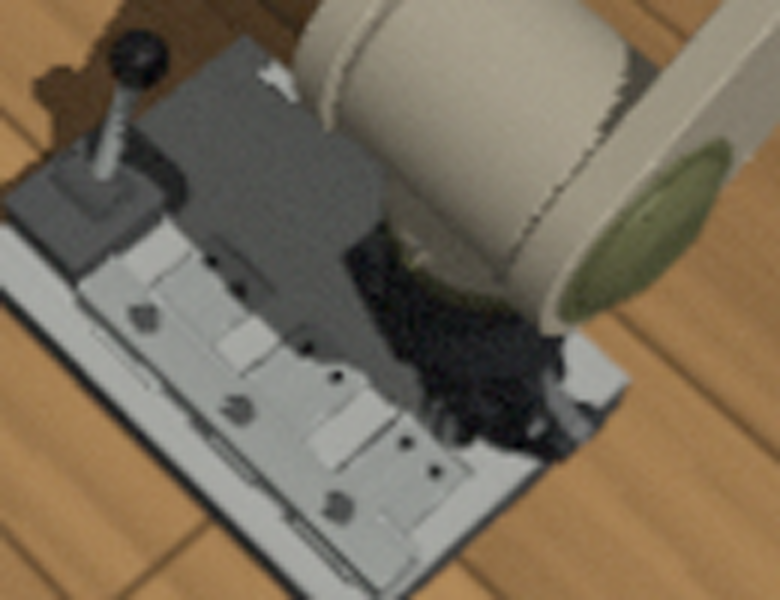

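{"fn": "jog_arm", "kwargs": {
  "dr": [
    [0,0,0],
    [0,0,0],
    [0,0,0],
    [0,0,0],
    [0,0,0],
    [0,0,0],
    [0,0,0],
    [0,0,0],
    [0,0,0],
    [0,0,0]
  ],
  "slide": [
    [0,-0.01,0],
    [0,-0.03,-0.03],
    [0,-0.04,-0.04],
    [0,-0.03,-0.045],
    [0,0,-0.045],
    [0,0,0],
    [0,0,0],
    [0,0,0],
    [0,0,0],
    [0,0,0]
  ],
  "gripper": [-1,-1,-1,-1,-1,-1,-1,-1,-1,-1]
}}

```text
time_s: 62.85
position: [0.4101, 0.1054, 0.1934]
tool_rot: [[-0.006, 1.0, -0.002], [1.0, 0.006, 0.0], [0.0, -0.002, -1.0]]
ft_force: [0.5, -0.5, -0.2]
grip_width: 0.0001
```

```bash
python3 - <<'E'
from h import *
d=shot('scene');zoom(d,(300,195,400,270),8,'e1')
plan(.44,0,.2,.35)
def holes(d):
    g=cv2.cvtColor(d['pixels'],cv2.COLOR_BGR2GRAY)
    return g
roi=(280,170)
hs={'p2':((211,262),(239,290)),'p1':((307,348),(336,377)),'p0':((406,441),(435,471))}
g=cv2.cvtColor(d['pixels'],cv2.COLOR_BGR2GRAY).astype(float)
for k,v in hs.items():
    for p in v:
        u=np.array([roi[0]-.5+(p[0]+.5)/6,roi[1]-.5+(p[1]+.5)/6]);i=u.round().astype(int)
        y,x=np.mgrid[i[1]-2:i[1]+3,i[0]-2:i[0]+3];w=np.clip(150-g[i[1]-2:i[1]+3,i[0]-2:i[0]+3],0,None)
        c=np.array([(x*w).sum(),(y*w).sum()])/w.sum()
        print(k,c.round(2),w2j(ray(d,c,.033)).round(1))
E
```

```text
t 62.9 pos [0.4102 0.1055 0.1936] yaw 0.35 tilt [-0.002  0.    -1.   ] F [-0.3  0.6  0.2] w -0.0003
dr_z 0.0001 slide [-0.1056  0.0291 -0.0064] norm 0.110
p2 [314.82 213.49] [  9.4 -42. ]
p2 [319.39 217.86] [  9.4 -24.1]
p1 [330.86 227.71] [ 7.3 17.6]
p1 [335.65 232.32] [ 7.4 35.7]
p0 [347.17 243.27] [ 7.5 77.9]
p0 [352.12 248.14] [ 7.8 96. ]
```

View pics/e1.png

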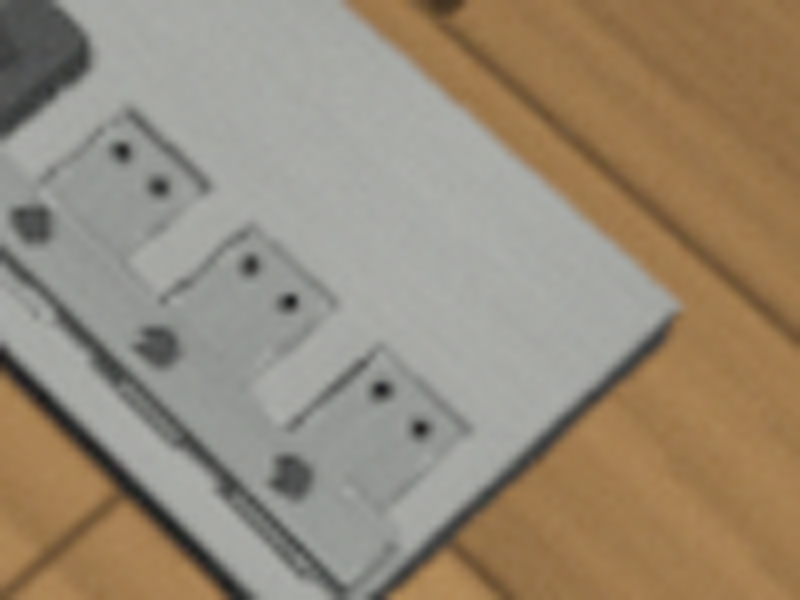

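{"fn": "jog_arm", "kwargs": {
  "dr": [
    [0,0,0],
    [0,0,0],
    [0,0,0],
    [0,0,0],
    [0,0,0],
    [0,0,0],
    [0,0,0],
    [0,0,0],
    [0,0,0],
    [0,0,0]
  ],
  "slide": [
    [0.001,0.041,0],
    [0,0.041,0],
    [0,0.04,0.02],
    [0,0,0.045],
    [0,0,0.045],
    [0,0,0.025],
    [0,0,0.006],
    [0,0,0.003],
    [0,0,0],
    [0,0,0]
  ],
  "gripper": [-1,-1,-1,-1,-1,-1,-1,-1,-1,-1]
}}

```text
time_s: 63.9
position: [0.5331, 0.1072, 0.0518]
tool_rot: [[-0.006, 1.0, 0.003], [1.0, 0.006, -0.0], [-0.0, 0.003, -1.0]]
ft_force: [-0.7, 0.6, 0.7]
grip_width: 0.0001
```

{"fn": "jog_arm", "kwargs": {
  "dr": [
    [0,0,0],
    [0,0,0],
    [0,0,0],
    [0,0,0],
    [0,0,0],
    [0,0,0],
    [0,0,0],
    [0,0,0],
    [0,0,0],
    [0,0,0]
  ],
  "slide": [
    [0,0,0.001],
    [0,0,0.001],
    [0,0,0.001],
    [0,0,0.001],
    [0,0,0.001],
    [0,0,0],
    [0,0,0],
    [0,0,0],
    [0,0,0],
    [0,0,0]
  ],
  "gripper": [-1,-1,-1,-1,-1,-1,-1,-1,-1,-1]
}}

```text
time_s: 64.9
position: [0.5324, 0.1072, 0.0454]
tool_rot: [[-0.006, 1.0, 0.0], [1.0, 0.006, 0.0], [0.0, 0.0, -1.0]]
ft_force: [-0.1, 0.6, -0.0]
grip_width: -0.0002
```

{"fn": "jog_arm", "kwargs": {
  "dr": [
    [0,0,0],
    [0,0,0],
    [0,0,0],
    [0,0,0],
    [0,0,0],
    [0,0,0],
    [0,0,0],
    [0,0,0],
    [0,0,0],
    [0,0,0]
  ],
  "slide": [
    [0,0,0.0007],
    [0,0,0.0007],
    [0,0,0.0007],
    [0,0,0],
    [0,0,0],
    [0,0,0],
    [0,0,0],
    [0,0,0],
    [0,0,0],
    [0,0,0]
  ],
  "gripper": [-1,-1,-1,-1,-1,-1,-1,-1,-1,-1]
}}

```text
time_s: 65.9
position: [0.5324, 0.1072, 0.044]
tool_rot: [[-0.006, 1.0, 0.001], [1.0, 0.006, -0.0], [-0.0, 0.001, -1.0]]
ft_force: [-2.2, 0.0, 8.7]
grip_width: 0.0001
```

{"fn": "jog_arm", "kwargs": {
  "dr": [
    [0,0,0],
    [0,0,0],
    [0,0,0],
    [0,0,0],
    [0,0,0],
    [0,0,0],
    [0,0,0],
    [0,0,0],
    [0,0,0],
    [0,0,0]
  ],
  "slide": [
    [0,0,-0.006],
    [0,0,-0.01],
    [-0.03,0,0],
    [-0.03,0,0],
    [0,0,0.01],
    [0,0,0.005],
    [0,0,0.002],
    [0,0,0.0006],
    [0,0,0],
    [0,0,0]
  ],
  "gripper": [-1,-1,-1,-1,-1,-1,-1,-1,-1,-1]
}}

```text
time_s: 66.9
position: [0.5327, 0.0472, 0.0439]
tool_rot: [[-0.008, 1.0, 0.001], [1.0, 0.008, -0.002], [-0.002, 0.001, -1.0]]
ft_force: [-9.0, -6.7, 26.3]
grip_width: 0.0003
```

Probing gives contact at tip height 0.033 m on plates 0 and 1, which is the seated height. Next I position behind the lever.

{"fn": "jog_arm", "kwargs": {
  "dr": [
    [0,0,0],
    [0,0,0],
    [0,0,0],
    [0,0,0],
    [0,0,0],
    [0,0,0],
    [0,0,0],
    [0,0,0],
    [0,0,0],
    [0,0,0]
  ],
  "slide": [
    [0,0,-0.02],
    [0,0,-0.045],
    [0,0,-0.045],
    [0,0,-0.045],
    [0,-0.045,0],
    [0,-0.045,0],
    [0,0,0],
    [0,0,0],
    [0,0,0],
    [0,0,0]
  ],
  "gripper": [-1,-1,-1,-1,-1,-1,-1,-1,-1,-1]
}}

```text
time_s: 67.9
position: [0.4437, 0.0468, 0.1966]
tool_rot: [[-0.007, 1.0, 0.0], [1.0, 0.007, 0.0], [0.0, 0.0, -1.0]]
ft_force: [0.5, -1.0, -0.6]
grip_width: -0.0002
```

```bash
python3 - <<'E'
from h import *
d=shot('scene');zoom(d,(280,150,400,250),6,'e2')
p=j2w(-45,-97,0);plan(p[0],p[1],.118,.35)
l,k=masks(d['pixels'])
for c in blobs(0,l,(350,240,520,380)): print('light',c.mean(0).round(),rect(d,c,.008))
E
```

```text
t 68.0 pos [0.4435 0.0468 0.1965] yaw 0.37 tilt [-0.  0. -1.] F [ 0.1  0.4 -0.4] w -0.0000
dr_z 0.0004 slide [-0.1241  0.0375  0.0785] norm 0.152
light [392. 377.] (676.7, 384.5, 44.0, 10.0, -42.8)
light [486. 284.] (345.3, 400.4, 131.3, 37.8, 51.5)
light [359. 248.] (510.9, 114.5, 101.3, 49.0, 0.2)
```

View pics/e2.png

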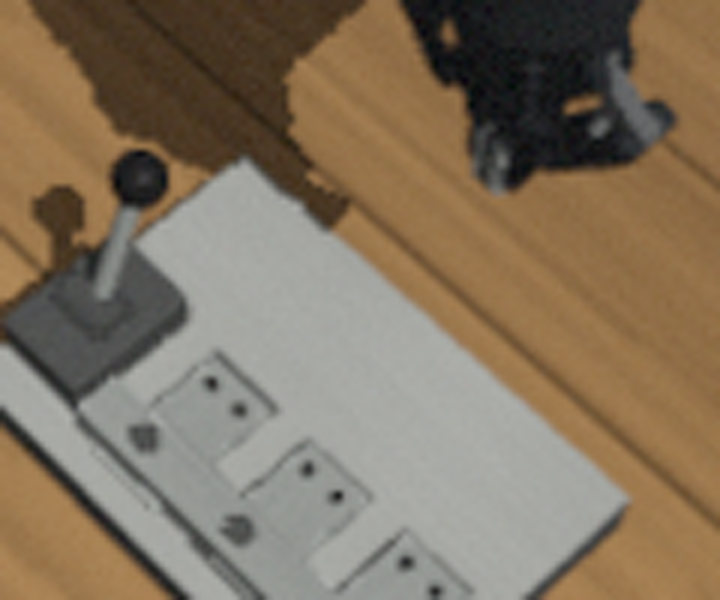

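{"fn": "jog_arm", "kwargs": {
  "dr": [
    [0,0,0],
    [0,0,0],
    [0,0,0],
    [0,0,0],
    [0,0,0],
    [0,0,0],
    [0,0,0],
    [0,0,0],
    [0,0,0],
    [0,0,0]
  ],
  "slide": [
    [-0.042,0,0],
    [-0.041,0,0],
    [-0.041,0,0],
    [0,0,0.04],
    [0,0,0.038],
    [0,0.015,0],
    [0,0.015,0],
    [0,0,0],
    [0,0,0],
    [0,0,0]
  ],
  "gripper": [-1,-1,-1,-1,-1,-1,-1,-1,-1,-1]
}}

```text
time_s: 68.95
position: [0.4731, -0.077, 0.1186]
tool_rot: [[-0.006, 1.0, -0.0], [1.0, 0.006, 0.0], [0.0, -0.0, -1.0]]
ft_force: [-0.1, -1.1, -0.1]
grip_width: 0.0001
```

```bash
python3 - <<'E'
from h import *
d=shot('scene');zoom(d,(260,120,380,220),6,'e3')
p=j2w(44,-97,0);plan(p[0],p[1],.118,.35)
d=shot('scene');print(w2j(ray(d,(279.5+138.5/6,149.5+178.5/6),.122)))
E
```

```text
t 69.0 pos [ 0.4731 -0.0771  0.1188] yaw 0.35 tilt [-0.  0. -1.] F [-0.1 -0.2 -0.5] w 0.0000
dr_z 0.0000 slide [-0.0001  0.0977  0.0008] norm 0.098
[ -3.77593886 -99.83244248]
```

View pics/e3.png

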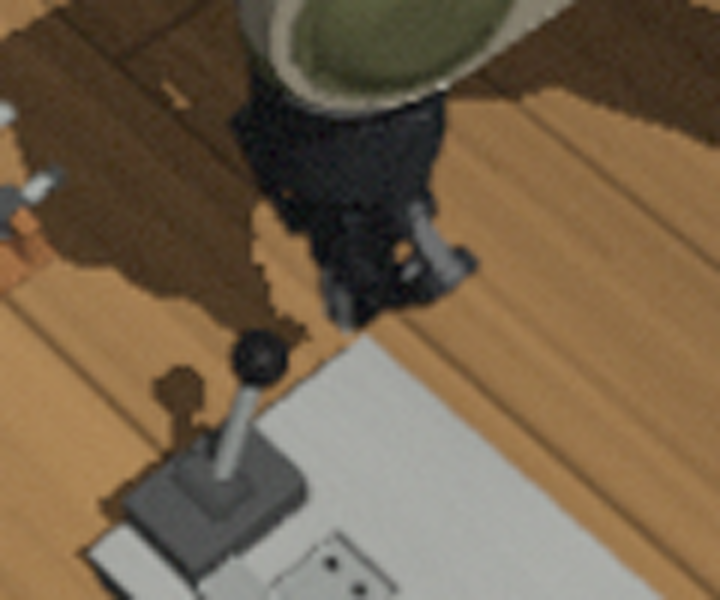

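{"fn": "jog_arm", "kwargs": {
  "dr": [
    [0,0,0],
    [0,0,0],
    [0,0,0],
    [0,0,0],
    [0,0,0],
    [0,0,0],
    [0,0,0],
    [0,0,0],
    [0,0,0],
    [0,0,0]
  ],
  "slide": [
    [-0.0015,0.01,0],
    [0,0.01,0],
    [0,0.01,0],
    [0,0.01,0],
    [0,0.01,0],
    [0,0.01,0],
    [0,0.01,0],
    [0,0.01,0],
    [0,0.005,0],
    [0,0,0]
  ],
  "gripper": [-1,-1,-1,-1,-1,-1,-1,-1,-1,-1]
}}

```text
time_s: 70.05
position: [0.5592, -0.0781, 0.1185]
tool_rot: [[-0.006, 1.0, 0.0], [1.0, 0.006, -0.0], [-0.0, 0.0, -1.0]]
ft_force: [-0.5, -0.2, -0.6]
grip_width: -0.0002
```

```bash
python3 - <<'E'
from h import *
d=shot('scene');zoom(d,(240,140,360,240),6,'e4')
p=j2w(44,-97,0);plan(p[0],p[1],.118,.35)
E
```

```text
t 70.1 pos [ 0.5587 -0.0781  0.1186] yaw 0.36 tilt [ 0.  0. -1.] F [ 0.4 -0.3  0.1] w -0.0000
dr_z 0.0003 slide [0.0015 0.0121 0.0006] norm 0.012
```

View pics/e4.png

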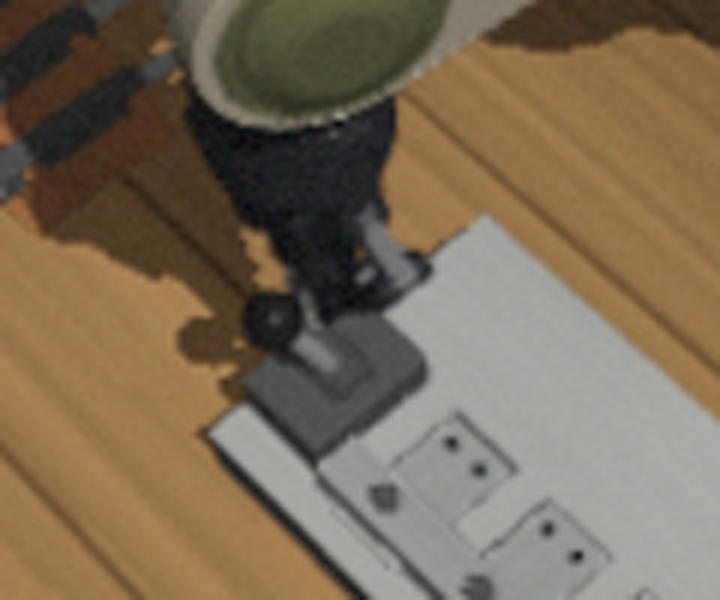

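{"fn": "jog_arm", "kwargs": {
  "dr": [
    [0,0,0],
    [0,0,0],
    [0,0,0],
    [0,0,0],
    [0,0,0],
    [0,0,0],
    [0,0,0],
    [0,0,0],
    [0,0,0],
    [0,0,0]
  ],
  "slide": [
    [0,0.003,0],
    [0,0.003,0],
    [0,0.002,0],
    [0,0.002,0],
    [0,0.002,0],
    [0,0.001,0],
    [0,0,0],
    [0,0,0],
    [0,0,0],
    [0,0,0]
  ],
  "gripper": [-1,-1,-1,-1,-1,-1,-1,-1,-1,-1]
}}

```text
time_s: 71.1
position: [0.5705, -0.078, 0.1185]
tool_rot: [[-0.006, 1.0, -0.003], [1.0, 0.006, 0.0], [0.0, -0.003, -1.0]]
ft_force: [-5.9, 0.3, 1.8]
grip_width: 0.0005
```

```bash
python3 - <<'E'
from h import *
d=shot('scene');zoom(d,(240,140,360,240),6,'e5')
p=j2w(44,-97,0);plan(p[0],p[1],.118,.35)
E
```

```text
t 71.2 pos [ 0.5705 -0.078   0.1185] yaw 0.36 tilt [-0.003  0.    -1.   ] F [-5.7 -0.3  0.7] w -0.0000
dr_z 0.0001 slide [0.0015 0.0003 0.0005] norm 0.002
```

View pics/e5.png

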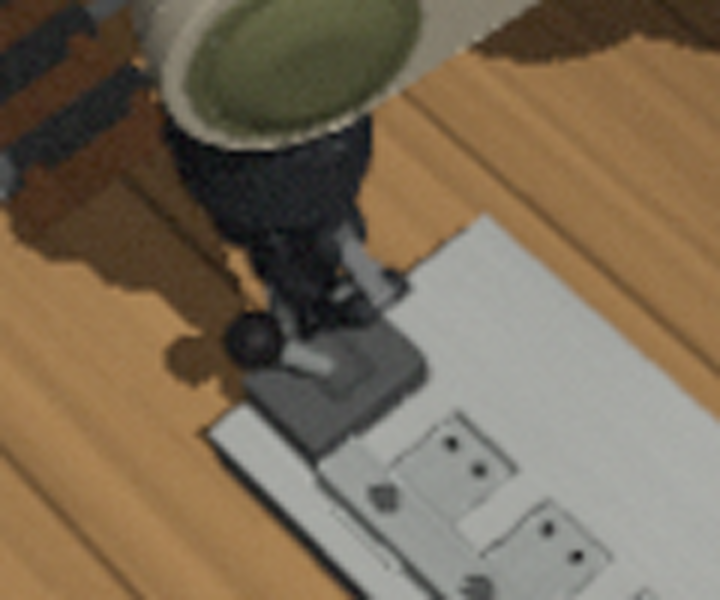

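The lever is on its stop, with 6 N at the expected position. I press slightly more, back off and check.

{"fn": "jog_arm", "kwargs": {
  "dr": [
    [0,0,0],
    [0,0,0],
    [0,0,0],
    [0,0,0],
    [0,0,0],
    [0,0,0],
    [0,0,0],
    [0,0,0],
    [0,0,0],
    [0,0,0]
  ],
  "slide": [
    [0,0.001,0],
    [0,0,0],
    [0,0,0],
    [0,-0.005,0],
    [0,-0.02,0],
    [0,-0.04,0],
    [0,-0.04,-0.02],
    [0,-0.04,-0.04],
    [0,0,-0.04],
    [0,0,0]
  ],
  "gripper": [-1,-1,-1,-1,-1,-1,-1,-1,-1,-1]
}}

```text
time_s: 72.15
position: [0.4336, -0.0797, 0.2188]
tool_rot: [[-0.006, 1.0, 0.01], [1.0, 0.006, -0.005], [-0.005, 0.01, -1.0]]
ft_force: [0.6, 0.6, 0.6]
grip_width: 0.0002
```

{"fn": "jog_arm", "kwargs": {
  "dr": [
    [0,0,0],
    [0,0,0],
    [0,0,0],
    [0,0,0],
    [0,0,0],
    [0,0,0],
    [0,0,0],
    [0,0,0],
    [0,0,0],
    [0,0,0]
  ],
  "slide": [
    [0.04,0,0],
    [0.045,0,0],
    [0.045,0,0],
    [0.045,0,0],
    [0.045,0,0],
    [0.04,0,0],
    [0,0,0],
    [0,0,0],
    [0,0,0],
    [0,0,0]
  ],
  "gripper": [-1,-1,-1,-1,-1,-1,-1,-1,-1,-1]
}}

```text
time_s: 73.15
position: [0.4309, 0.1801, 0.2139]
tool_rot: [[-0.004, 1.0, 0.0], [1.0, 0.004, -0.0], [-0.0, 0.0, -1.0]]
ft_force: [-0.8, -0.4, 0.2]
grip_width: -0.0003
```

```bash
python3 - <<'E'
from h import *
d=shot('scene','scene9');zoom(d,(200,110,390,280),4,'e6')
t=shot('top');zoom(t,(180,130,450,280),2.9,'e7')
plan(.44,0,.2)
print('top-view plate/jig check')
E
```

```text
t 73.2 pos [0.4308 0.1802 0.214 ] yaw 0.26 tilt [ 0. -0. -1.] F [-0.3 -1.  -0.5] w 0.0000
dr_z -0.0000 slide [-0.1803  0.0084  0.014 ] norm 0.181
top-view plate/jig check
```

View pics/e6.png

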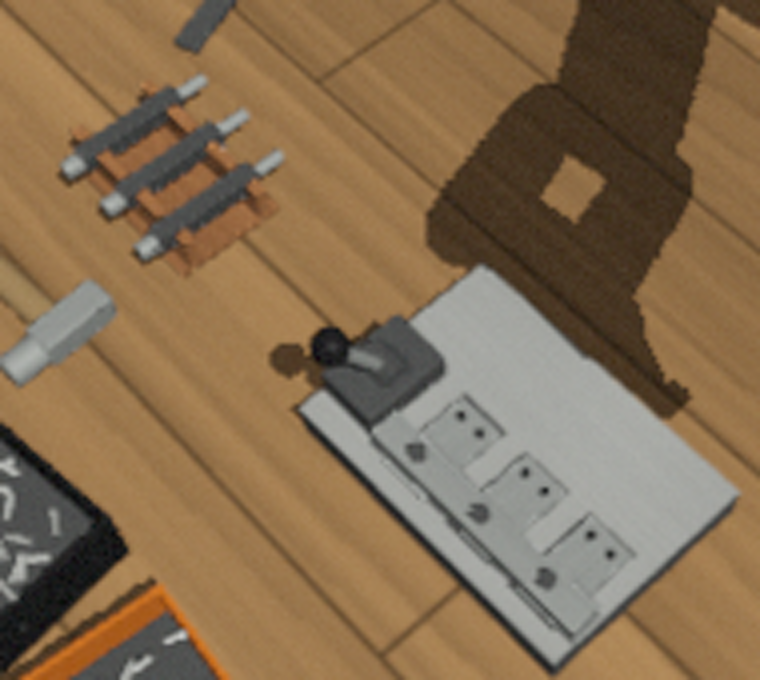

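View pics/e7.png

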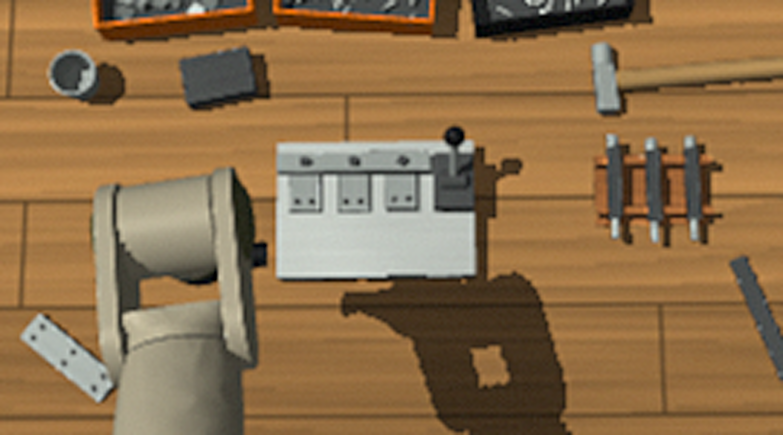

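```bash
python3 - <<'E'
from h import *
d=shot('scene')
print('knob jig',w2j(ray(d,(199.5+330.5/4,109.5+347.5/4),.122)).round(1),'expect 68,-97')
# punch shank ends (head end, tip end) by eye in e6, z=.034
for n,a,b in(('n2',(82,155),(183,97)),('n1',(122,193),(224,131)),('n0',(157,235),(255,172))):
    P=zp(d,(200,110),4,a,.036);Q=zp(d,(200,110),4,b,.036);print(n,((P+Q)/2).round(4),np.linalg.norm(P-Q).round(4))
env.close_job()
E
```

```text
knob jig [ 66.6 -96.9] expect 68,-97
n2 [ 0.5514 -0.3679  0.036 ] 0.0882
n1 [ 0.5494 -0.3203  0.036 ] 0.0896
n0 [ 0.5546 -0.274   0.036 ] 0.0863
the job is handed in; nothing more can be done
```

The job is handed in, and by my checks the jig is ready. The run took about 73 s of the 210 s allowed.

- **Punches:** I took the punch off the deck first. All three punches now lie in their own pair of notches, with shank middles 1–3 mm along the length from the cradle middle.
- **Plates:** All three were set on the bare deck and moved in under the bridge, one to a pocket. The pocket 2 plate was pushed all the way. The other two were slid in held in the gripper, at deck height and nearly all their weight off the deck, then pushed home.
- **Knocked plate:** One plate was knocked aside during the run; I re-measured it and gripped it in its new place.
- **Lever:** I swung it over only after all the plates were in, and it met its stop at about 6 N. The knob then measured at jig (66.6, −96.9) mm, against about (68, −97) expected.

**Last checks:**
- **Pockets 0 and 1:** Probing put both plate tops at about 33 mm above the table, which is the seated height.
- **Pocket 2:** I did not probe this plate, because the lever knob is too close. The camera image shows a clear gap at its rear, and its measured position puts it fully inside the pocket.
- **Bystanders:** The strap measured within 1 mm of its start. The hammer, tin, block and file look unmoved in the pictures.

**Disagreements:**
- **Cameras:** The two views differed by 2–3 mm on the jig's x position, which is within the pocket's slack.
- **First punch:** Its placing first touched the top of a cradle end plate at about 17 N, because y was 5 mm off. I corrected it and it went in freely.

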